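# Take the filter slider out of the photometer and put the vessels back

## Robot

A 7-joint arm with a two-finger parallel gripper is mounted at the origin on the work surface. World frame = base frame: x ahead of the robot, y to its left, z up, the work surface at z = 0. Lengths are in m, angles in rad, forces in N, time in s.
With the tool pointing down it reaches from about 0.4 to 0.875 m from the base axis. Payload 6.5 kg.
Tool frame: the origin (TCP) lies at the very end of the fingers, on their centre line; the grasp point (between the pads) lies 19 mm behind it; z points along the fingers, y is the line along which they close (so a half turn about z gives the same grasp; the last joint's range is limited). The gripper opens to 88 mm and grips with 3 to 60 N. Pads are 18 mm wide; open, the fingers measure 123 mm over their backs; the gripper's body (75 mm by 187 mm) begins 45 mm behind the grasp point.
Start: joints at [1.262, 0.536, -0.004, 1.538, 0.003, 1.067, -0.071], TCP at [0.156, -0.631, 0.2] pointing down, gripper open.
Joint ranges: [-2.7, 2.7], [-0.37, 2.16], [-1.27, 1.26], [0.24, 2.4], [-1.31, 4.45], [0.19, 1.91], [-2.76, 2.76]. Speed limits (rad/s): [2.39, 2.39, 3.14, 3.14, 3.14, 3.14, 3.14].

## Interface

Orientations are given as a unit quaternion [x, y, z, w].
In Python, from bench import bot gives the robot as it stands.
- The arm moves only by the tool move_arm, never from a script. Its argument "targets" is a list that holds one entry, the list of rows, each a list of 7 numbers: the shift along the tool's x, y, z in mm, then the turn, a rotation vector about the tool's x, y, z in degrees, then the opening, from -1 (shut) to 1 (fully open). A call has 1 to 12 rows; each row shifts and turns the commanded pose from where the row before left it, along the tool's axes as they then stand; what a row does not reach is not made up. A row lasts 1/8 s, in which the tool goes at most 62.5 mm and 10.7 degrees, less where a joint would pass 70% of its speed; a pose out of reach is approached as far as the arm can. A call is refused whole if a number of a shift passes 62.5 or a number of a turn 10.7, either way. A call with a gripper value outside its range is refused whole. The fingers move at their own pace and stop on an object; "squeeze" is the grip in N (left out, the last holds). Time passes only in rows, so rows that do not move let the fingers close. It gives the time, the measured TCP pose, the force, the opening and the grip force at its end, in the units of the state.
- bot.observe(): the state, without advancing time (a new reading comes with each control period).
- bot.read_camera(name): name is "side" or "top" or "wrist"; returns the picture (480x640x3 uint8, blue, green, red); there is no depth.
- bot.camera_info(name): a dict with "fovy" (degrees; the focal length in pixels is half the picture's height over the tangent of half this angle, whatever the lens; pixels are square), "cx", "cy" (the principal point, pixels), "R" (3x3) and "t" (3): a world point X has camera coordinates R X + t; the wrist camera has in their place "mount" (4x4, takes a point from camera to tool coordinates, whose origin is the TCP and whose axes are the flange's). Camera axes: x right, y down, z forward; pixel columns grow to the right and rows downward; lengths in m; the calibration is good to about 2 mm. A picture is of the moment at which its call begins: read the wrist's pose just before it. camera_info takes no time and is no camera call.
- bot.job_done(): hands the job in; it is judged then, once.
Trained networks look in the newest picture that a camera, given by its name, has taken for a name from the list of things; names that differ only in an ending like _2 or _b are one class to them, and where a whole thing is asked for, a point or a joint stands for the part that bears it (a point fixed in the world has none). Each returns a list of dicts, best first, with "conf" (0 to 1); they miss things now and then, are a little off and sometimes report something else, mostly with a low value. They report only what shows in the picture. A call takes as long as a camera call.
- bot.find_in(camera, thing): "centre" ([x, y, z] in m, in the coordinates of the camera as it stood for that picture, good to about 4 mm: the middle of the surface that is visible of it).
- bot.outline_of(camera, thing): "mask" (480x640 bool, what is visible of it).
The state is a dict: "t": time; "q": joint angles; "dq": joint speeds; "tau": joint torques, N m; "position": TCP position; "tcp_rot": TCP orientation; "force": force on the tool from outside, world axes, zero at the start; "moment": the same for the moment, N m; "width": opening from 0.0 (shut) to 1.0 (fully open); "gripper_force": force on a finger pad.
Only numpy, scipy, OpenCV 4.12 (cv2) and the standard library are available. Lean on these libraries where they do the work, as an engineer would, in place of code of your own. Each camera call takes 0.05 s, during which the arm holds its last target. There are 200 camera calls.

## Task

Three vessels stand in front of the photometer and block its filter slider: lift all three over into the steel tray, standing upright. Then draw the slider straight out of its channel, keeping it level, and lay it flat in the grey filter case, and after that put every vessel back upright to the spot where it stood at the start. Set things down, do not drop them, and leave the beaker, the weight and the spatula where they are.

Things in the scene. Friction and masses are not known exactly. Their poses are not given: they have to be found in the camera images.
- photometer: White/grey photometer, fixed, 180 mm square. Origin: centre of its underside on the bench; its front (local x = -80 mm) looks along its -x, to the robot. Front part (x to 30 mm) is a deck 60 mm high, behind it a housing 110 mm high. The slider's level channel runs in along +x from the front on y = 0: inside 43 mm wide, 10.5 high, floor 22 mm above the bench, 83 long.
- slider: Filter slider, loose: aluminium plate 116 (x) x 40 (y) x 8 mm. Origin: centre of its underside. Upright black tab 24 (x) x 14 (y) mm, centred at x = -46 mm, top 50 mm above the underside: pinch it across y. At the start 75 to 80 mm of it is in the photometer's channel, tab outside, axes parallel to the photometer's; free after 80 mm of travel to -x (play 1.5 mm each side).
- jar: Squat white plastic screw-top jar, 54 mm across, 55 mm high, loose. Origin: centre of its underside, z up.
- bottle: Slim amber glass bottle with a black cap, body 38 mm across, straight up to 48 mm; 85 mm high with cap, loose. Origin: centre of its underside, z up.
- flask: White plastic conical flask with a dark stopper, base 56 mm across, narrowing from 7 mm to 48 mm height to a neck 27 mm across that runs up to 78 mm; 87 mm high with stopper, loose. Origin: centre of its underside, z up.
- tray: Shallow steel tray, fixed, 250 (x) x 120 (y) mm outside, rim 18 mm high, walls and floor 5 mm thick. Origin: centre of its underside on the bench. Holds the three vessels in a row along its x, 80 mm apart.
- case: Grey open filter case, fixed, 144 (x) x 68 (y) mm outside, rim 11 mm high, walls 6 mm, floor about 6 mm thick with felt; the pocket is 132 x 56 mm, long way along x. The slider lies in it lengthwise, either way round. Origin: centre of its underside on the bench.
- beaker: Small white beaker, 44 mm across, 50 mm high, loose, standing beside the photometer; to be left alone. Origin: centre of its underside.
- weight: Steel knob weight, 36 mm across, 42 mm high, loose, standing on the other side of the photometer; to be left alone. Origin: centre of its underside.
- spatula: Narrow steel lab spatula, 175 x 12 x 5 mm, lying on the bench between the robot and the vessels, loose; to be left alone. Origin: its middle, underside; x runs along it.

How it is judged:
By the outcome, as a careful person would: the job done as asked, in the order asked, and still so for the second after the job is handed in, with the robot touching nothing.
It also fails if it takes over 144 s, if anything falls off the work surface, if the arm or the gripper's body presses on something with over 40 N, if the wrist force passes 120 N, or if a joint passes its speed limit or range.

## Working session

There is one attempt and no reset: what is moved stays moved. The work goes in short steps, Python scripts to look and compute and a tool call to move; the robot and the scene stay as the last step left them, time stands still between calls to the robot, and variables do not carry over. Pictures are saved under pics/ and viewed, at most 14 in all, crops included, and the job is handed in when it is done.

Besides the shell and the picture viewer there is one more tool, called by a JSON object that holds its "api" and its "payload". move_arm: Moves the arm, as the interface text tells. Its arguments: {"type":"object","properties":{"targets":{"type":"array","items":{"type":"array","items":{"type":"array","items":{"type":"number"}}}},"squeeze":{"type":"number"}},"required":["targets"]}

```bash
ls; mkdir -p pics; cat > h.py <<'E'
import numpy as np, cv2
from bench import bot
from scipy.spatial.transform import Rotation as Ro
def K(n):
    c=bot.camera_info(n); f=240/np.tan(np.radians(c['fovy'])/2); return c,f
def world(n,p):
    c,f=K(n)
    if 'R' in c: return np.array(c['R']).T@(np.array(p)-np.array(c['t']))
    s=bot.observe(); M=np.array(c['mount']); q=M[:3,:3]@p+M[:3,3]
    return Ro.from_quat(s['tcp_rot']).as_matrix()@q+np.array(s['position'])
def ray(n,u,v,z):
    c,f=K(n); d=np.array([(u-c['cx'])/f,(v-c['cy'])/f,1.])
    a=world(n,np.zeros(3)); b=world(n,d); return a+(b-a)*(z-a[2])/(b[2]-a[2])
def proj(n,X):
    c,f=K(n); p=np.array(c['R'])@np.array(X)+np.array(c['t']); return np.array([c['cx']+f*p[0]/p[2],c['cy']+f*p[1]/p[2]])
E
python3 - <<'E'
from h import *
np.set_printoptions(precision=4,suppress=True)
s=bot.observe(); print({k:np.round(v,3) for k,v in s.items()})
for n in ['top','side']:
    im=bot.read_camera(n); cv2.imwrite(f'pics/{n}1.png',im)
    print(n,bot.camera_info(n))
    for t in ['photometer','slider','jar','bottle','flask','tray','case','beaker','weight','spatula']:
        for d in bot.find_in(n,t)[:2]: print(t,round(d['conf'],2),world(n,d['centre']))
print(bot.camera_info('wrist'))
E
```

```text
pics
{'t': np.float64(0.0), 'q': array([ 1.262,  0.537, -0.004,  1.539,  0.003,  1.067, -0.071]), 'dq': array([ 0.001,  0.001,  0.   ,  0.   ,  0.002, -0.002, -0.001]), 'tau': array([ -0.   , -57.098,   0.991, -25.16 ,  -0.056,   0.018,   0.   ]), 'position': array([ 0.156, -0.63 ,  0.199]), 'tcp_rot': array([ 0.993,  0.121, -0.   , -0.001]), 'force': array([0.392, 0.12 , 0.424]), 'moment': array([ 0.013,  0.007, -0.044]), 'gripper_force': np.float64(0.0), 'width': np.float64(1.001)}
top {'fovy': 48.21033559932175, 'cx': 318.12556999832526, 'cy': 237.91186045908128, 'R': array([[ 0.0022, -0.9999, -0.0128],
       [-0.9979, -0.0014, -0.0645],
       [ 0.0645,  0.0129, -0.9978]]), 't': array([0.015 , 0.567 , 1.1413])}
photometer 0.73 [0.7356 0.0372 0.0562]
slider 0.64 [0.6167 0.0259 0.0322]
jar 0.69 [0.5296 0.087  0.0545]
jar 0.24 [0.6196 0.0253 0.0299]
bottle 0.51 [0.5399 0.0127 0.0583]
flask 0.93 [ 0.5522 -0.0775  0.0328]
tray 0.86 [0.5014 0.3023 0.0039]
case 0.89 [ 0.4991 -0.3243  0.0042]
beaker 0.8 [ 0.7645 -0.0906  0.0275]
weight 0.76 [0.6999 0.1661 0.0322]
spatula 0.57 [ 0.4044 -
[... 215 characters left out ...]
't': array([0.4565, 0.2767, 0.684 ])}
photometer 0.71 [0.7278 0.0718 0.0632]
slider 0.6 [0.6055 0.024  0.0381]
jar 0.81 [0.5148 0.1028 0.0494]
bottle 0.67 [0.5292 0.0224 0.0481]
flask 0.63 [ 0.5422 -0.07    0.0309]
tray 0.78 [0.4889 0.3056 0.0028]
case 0.78 [ 0.4962 -0.3187  0.0075]
beaker 0.69 [ 0.7545 -0.0933  0.042 ]
weight 0.8 [0.687  0.177  0.0254]
spatula 0.85 [ 0.3947 -0.0513  0.0074]
spatula 0.49 [0.6869 0.175  0.0239]
{'fovy': 66.78221331597358, 'cx': 316.8421248839527, 'cy': 246.14925253094066, 'mount': array([[-0.0005, -0.946 , -0.3243,  0.0855],
       [ 1.    , -0.0007,  0.0005, -0.0009],
       [-0.0007, -0.3243,  0.946 , -0.1868],
       [ 0.    ,  0.    ,  0.    ,  1.    ]])}
```

View pics/top1.png

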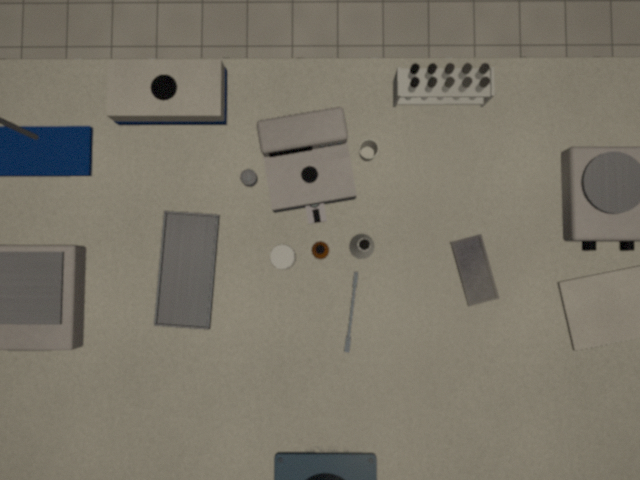

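View pics/side1.png

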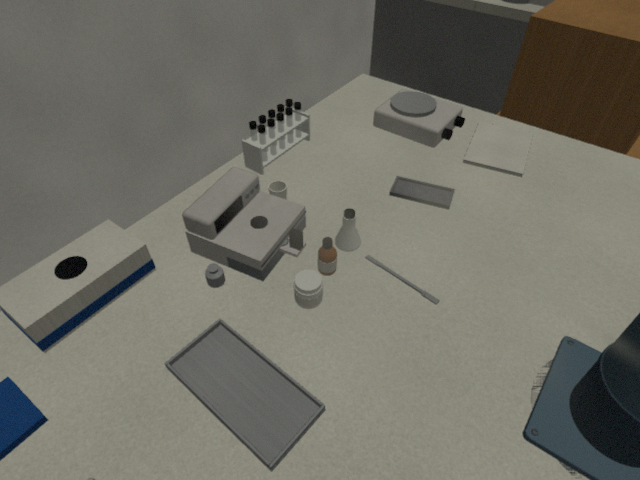

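Top: jar (283,257), bottle (320,250), flask (362,245), slider tab (317,214), tray left at (187,270), and case right at (474,270). The photometer is yawed by about +9°. The side view shows the same layout with nothing hidden. Next I'll fit poses from the masks.

```bash
cat >> h.py <<'E'
from scipy.optimize import minimize
PROF=dict(jar=[(27,0),(27,55)],bottle=[(19,0),(19,48),(8,60),(8,85)],flask=[(28,0),(28,7),(13.5,48),(13.5,78),(10,87)],beaker=[(22,0),(22,50)],weight=[(18,0),(18,20),(10,42)])
A=np.linspace(0,2*np.pi,40)
def fill(n,groups):
    m=np.zeros((480*4,640*4),np.uint8)
    for g in groups:
        p=np.array([proj(n,X) for X in g]); cv2.fillConvexPoly(m,cv2.convexHull(((p+.5)*4).astype(np.int32)),1)
    return cv2.resize(m.astype(np.float32),(640,480),interpolation=cv2.INTER_AREA)
def vess(t,x,y):
    r=[[(x+a*np.cos(w)/1e3,y+a*np.sin(w)/1e3,h/1e3) for w in A] for a,h in PROF[t]]
    return [r[i]+r[i+1] for i in range(len(r)-1)]
def box(x0,x1,y0,y1,z0,z1,p):
    c,s=np.cos(p[2]),np.sin(p[2]); return [(p[0]+c*a-s*b,p[1]+s*a+c*b,z) for a in(x0,x1) for b in(y0,y1) for z in (z0,z1)]
def fit(models,masks,p0,step):
    def cost(p):
        return sum(1-np.minimum(g,masks[n]).sum()/np.maximum(g,masks[n]).sum() for n in masks for g in [fill(n,models(p))])
    S=[np.array(p0)]+[np.array(p0)+np.eye(len(p0))[i]*step[i] for i in range(len(p0))]
    r=minimize(cost,p0,method='Nelder-Mead',options=dict(initial_simplex=S,xatol=1e-4,fatol=1e-4,maxiter=150)); return r.x,r.fun
def masks(t,cams=('top','side')):
    o={}
    for n in cams:
        d=bot.outline_of(n,t)
        if d: o[n]=d[0]['mask'].astype(np.float32)
    return o
E
python3 - <<'E'
from h import *
np.set_printoptions(precision=4,suppress=True)
bot.read_camera('top');bot.read_camera('side')
for t,p in dict(jar=(.52,.09),bottle=(.535,.017),flask=(.55,-.073),beaker=(.765,-.09),weight=(.695,.17)).items():
    m=masks(t)
    print(t,fit(lambda p:vess(t,*p),m,p,(.01,.01)),[fit(lambda p:vess(t,*p),{n:m[n]},p,(.01,.01))[0] for n in m])
for t,p,(a,b,h) in [('tray',(.5,.302,-.09),(.125,.06,.018)),('case',(.498,-.324,.24),(.072,.034,.011))]:
    m=masks(t); f=lambda p:[box(-a,a,-b,b,0,h,p)]
    print(t,fit(f,m,p,(.01,.01,.05)),[fit(f,{n:m[n]},p,(.01,.01,.05))[0] for n in m])
m=masks('photometer')
f=lambda p:[box(-.08,.03,-p[3],p[3],0,.06,p),box(.03,.03+p[4],-p[3],p[3],0,.11,p)]
p=(.72,.04,.15,.085,.07)
print('phot',fit(f,m,p,(.01,.01,.05,.01,.01)),[fit(f,{n:m[n]},p,(.01,.01,.05,.01,.01))[0] for n in m])
for n in ('top','side'):
    d=bot.outline_of(n,'slider')
    for e in d[:2]: v,u=np.nonzero(e['mask']); print(n,e['conf'],u.min(),u.max(),v.min(),v.max(),u.size)
# top tab dark blob
im=cv2.cvtColor(bot.read_camera('top'),cv2.COLOR_BGR2GRAY)[200:228,300:335]
print((im<60).sum()); v,u=np.nonzero(im<60); print(u.mean()+300,v.mean()+200, ray('top',u.mean()+300,v.mean()+200,.072))
E
```

```text
Traceback (most recent call last):
  File "h.py", line 33, in fit
    r=minimize(cost,p0,method='Nelder-Mead',options=dict(initial_simplex=S,xatol=1e-4,fatol=1e-4,maxiter=150)); return r.x,r.fun
  File "h.py", line 31, in cost
    return sum(1-np.minimum(g,masks[n]).sum()/np.maximum(g,masks[n]).sum() for n in masks for g in [fill(n,models(p))])
  File "h.py", line 31, in <genexpr>
    return sum(1-np.minimum(g,masks[n]).sum()/np.maximum(g,masks[n]).sum() for n in masks for g in [fill(n,models(p))])
                                                                                                    ~~~~^^^^^^^^^^^^^
  File "h.py", line 22, in fill
    p=np.array([proj(n,X) for X in g]); cv2.fillConvexPoly(m,cv2.convexHull(((p+.5)*4).astype(np.int32)),1)
                ~~~~^^^^^
  File "h.py", line 15, in proj
    c,f=K(n); p=np.array(c['R'])@np.array(X)+np.array(c['t']); return np.array([c['cx']+f*p[0]/p[2],c['cy']+f*p[1]/p[2]])
        ~^^^
  File "h.py", line 5, in K
    c=bot.camera_info(n); f=240/np.tan(np.radians(c['fovy'])/2); return c,f
ValueError: time passes only in moves, steps and waits
```

```bash
sed -i 's/^def K(n):/from functools import cache\n@cache\ndef K(n):/' h.py
cat > m1.py <<'E'
from h import *
np.set_printoptions(precision=4,suppress=True)
bot.read_camera('top');bot.read_camera('side')
for t,p in dict(jar=(.52,.09),bottle=(.535,.017),flask=(.55,-.073),beaker=(.765,-.09),weight=(.695,.17)).items():
    m=masks(t)
    print(t,fit(lambda p:vess(t,*p),m,p,(.01,.01)),[fit(lambda p:vess(t,*p),{n:m[n]},p,(.01,.01))[0] for n in m])
for t,p,(a,b,h) in [('tray',(.5,.302,-.09),(.125,.06,.018)),('case',(.498,-.324,.24),(.072,.034,.011))]:
    m=masks(t); f=lambda p:[box(-a,a,-b,b,0,h,p)]
    print(t,fit(f,m,p,(.01,.01,.05)),[fit(f,{n:m[n]},p,(.01,.01,.05))[0] for n in m])
m=masks('photometer')
f=lambda p:[box(-.08,.03,-p[3],p[3],0,.06,p),box(.03,.03+p[4],-p[3],p[3],0,.11,p)]
p=(.72,.04,.15,.085,.07)
print('phot',fit(f,m,p,(.01,.01,.05,.01,.01)),[fit(f,{n:m[n]},p,(.01,.01,.05,.01,.01))[0] for n in m])
for n in ('top','side'):
    d=bot.outline_of(n,'slider')
    for e in d[:2]: v,u=np.nonzero(e['mask']); print(n,e['conf'],u.min(),u.max(),v.min(),v.max(),u.size)
im=cv2.cvtColor(bot.read_camera('top'),cv2.COLOR_BGR2GRAY)[205:225,308:326]
v,u=np.nonzero(im<50); print(u.size,u.mean()+308,v.mean()+205, ray('top',u.mean()+308,v.mean()+205,.072))
E
python3 m1.py
```

```text
jar (array([0.5257, 0.0906]), np.float64(0.22224438190460205)) [array([0.5267, 0.0901]), array([0.5246, 0.0912])]
bottle (array([0.5409, 0.0107]), np.float64(0.15232551097869873)) [array([0.5417, 0.011 ]), array([0.5406, 0.0097])]
flask (array([ 0.552 , -0.0802]), np.float64(0.10734528303146362)) [array([ 0.552 , -0.0802])]
beaker (array([ 0.7594, -0.0945]), np.float64(0.7143809199333191)) [array([ 0.7598, -0.0931]), array([ 0.7766, -0.114 ])]
weight (array([0.7018, 0.1685]), np.float64(0.11294001340866089)) [array([0.7018, 0.1685])]
tray (array([ 0.4976,  0.302 , -0.0679]), np.float64(0.04833686351776123)) [array([ 0.4996,  0.3012, -0.0629]), array([ 0.4969,  0.3025, -0.07  ])]
case (array([ 0.4992, -0.323 ,  0.2575]), np.float64(0.0851442813873291)) [array([ 0.5004, -0.3228,  0.2579]), array([ 0.4983, -0.3228,  0.2652])]
phot (array([0.7195, 0.0378, 0.1738, 0.0889, 0.0647]), np.float64(0.07497292757034302)) [array([0.7195, 0.0373, 0.1698, 0.0885, 0.0657]), array([0.7182, 0.0394, 0.1846, 0.0897, 0.063 ])]
top 0.8 306 325 203 222 333
side 0.72 280 305 229 257 462
56 316.0892857142857 215.51785714285714 [0.6099 0.0196 0.072 ]
```

```bash
cat > plan.py <<'E'
from h import *
import json
# waypoint: x,y,z (m), psi deg (azimuth of tool x), opening, hold rows before/after via 'H' tuples: ('H',n,opening)
def plan(wps,op,step=50,rot=10,split=True):
    s=bot.observe(); P=np.array(s['position'])*1e3; R=Ro.from_quat(s['tcp_rot'])
    x=R.as_matrix()[:,0]; psi=np.degrees(np.arctan2(x[1],x[0])); print('start',P.round(1),round(psi,1),'tilt',np.degrees(np.arccos(-R.as_matrix()[2,2])).round(2),'w',round(s['width']*88,1),'t',s['t'])
    rows=[]
    for w in wps:
        if w[0]=='H': op=w[2]; rows+=[[0]*6+[op]]*w[1]; continue
        T=np.array(w[:3])*1e3; d=(w[3]-psi+180)%360-180; st=w[4] if len(w)>4 else step
        n=max(1,int(np.ceil(np.linalg.norm(T-P)/st)),int(np.ceil(abs(d)/rot-.05)))
        for k in range(n):
            c,q=np.cos(np.radians(psi)),np.sin(np.radians(psi)); D=(T-P)/(n-k)
            sh=np.round(np.array([c*D[0]+q*D[1],q*D[0]-c*D[1],-D[2]])*2)/2
            a=round(((w[3]-psi+180)%360-180)/(n-k)*2)/2
            rows.append([float(v) for v in sh]+[0,0,-a,op]); 
            P=P+np.array([c*sh[0]+q*sh[1],q*sh[0]-c*sh[1],-sh[2]]); psi+=a
    for i in range(0,len(rows),12): print(json.dumps([[int(v) if v==int(v) else v for v in r] for r in rows[i:i+12]]).replace(' ',''))
E
python3 - <<'E'
from plan import *
plan([(.525,.0905,.18,98,60),(.5255,.0905,.017,98,45),('H',4,-1)],1,60)
E
```

```text
start [ 156.3 -631.   199.5] 13.9 tilt 0.0 w 88.1 t 2.35
[[38,-43.5,1.5,0,0,-6,1],[42.5,-39.5,1.5,0,0,-6,1],[46,-35,1.5,0,0,-6,1],[49.5,-30,1.5,0,0,-6,1],[52.5,-24.5,1.5,0,0,-6,1],[54.5,-19,1.5,0,0,-6,1],[56.5,-13,1.5,0,0,-6,1],[57.5,-7,1.5,0,0,-6,1],[58,-1,1.5,0,0,-6,1],[57.5,5,1,0,0,-6,1],[57,11,1.5,0,0,-6,1],[55.5,17,1,0,0,-6,1]]
[[53,22.5,1.5,0,0,-6,1],[50.5,28,1,0,0,-6,1],[0,0,41,0,0,0,1],[0,0,40.5,0,0,0,1],[0,0.5,41,0,0,0,1],[0,0,40.5,0,0,0,1],[0,0,0,0,0,0,-1],[0,0,0,0,0,0,-1],[0,0,0,0,0,0,-1],[0,0,0,0,0,0,-1]]
```

{"api": "move_arm", "payload": {"targets": [[[38,-43.5,1.5,0,0,-6,1],[42.5,-39.5,1.5,0,0,-6,1],[46,-35,1.5,0,0,-6,1],[49.5,-30,1.5,0,0,-6,1],[52.5,-24.5,1.5,0,0,-6,1],[54.5,-19,1.5,0,0,-6,1],[56.5,-13,1.5,0,0,-6,1],[57.5,-7,1.5,0,0,-6,1],[58,-1,1.5,0,0,-6,1],[57.5,5,1,0,0,-6,1],[57,11,1.5,0,0,-6,1],[55.5,17,1,0,0,-6,1]]]}}

```text
t: 3.85
position: [0.4731, -0.0106, 0.1828]
tcp_rot: [0.731, 0.682, 0.0, 0.0]
force: [2.0, -1.3, -0.1]
width: 0.999
gripper_force: 0.0
```

{"api": "move_arm", "payload": {"targets": [[[53,22.5,1.5,0,0,-6,1],[50.5,28,1,0,0,-6,1],[0,0,0,0,0,0,1],[0,0,0,0,0,0,1]]]}}

```text
t: 4.35
position: [0.5244, 0.0898, 0.1797]
tcp_rot: [0.657, 0.754, -0.001, -0.0]
force: [-0.2, -1.0, -0.2]
width: 1.0
gripper_force: 0.0
```

```bash
python3 - <<'E'
from plan import *
cv2.imwrite('pics/w1.png',bot.read_camera('wrist'))
for t in('jar','bottle'):
    print(t,[(d['conf'],world('wrist',d['centre'])) for d in bot.find_in('wrist',t)[:1]])
plan([(.5255,.0905,.017,98,45),('H',4,-1)],1,60)
E
```

```text
jar [(0.92, array([0.52701768, 0.09685897, 0.05342992]))]
bottle [(0.8, array([0.53658529, 0.01687788, 0.06220579]))]
start [524.5  88.7 180. ] 97.8 tilt 0.07 w 88.1 t 4.5
[[0.5,0.5,40.5,0,0,0,1],[0.5,0,41,0,0,0,1],[0.5,0.5,40.5,0,0,0,1],[0,0,41,0,0,0,1],[0,0,0,0,0,0,-1],[0,0,0,0,0,0,-1],[0,0,0,0,0,0,-1],[0,0,0,0,0,0,-1]]
```

View pics/w1.png

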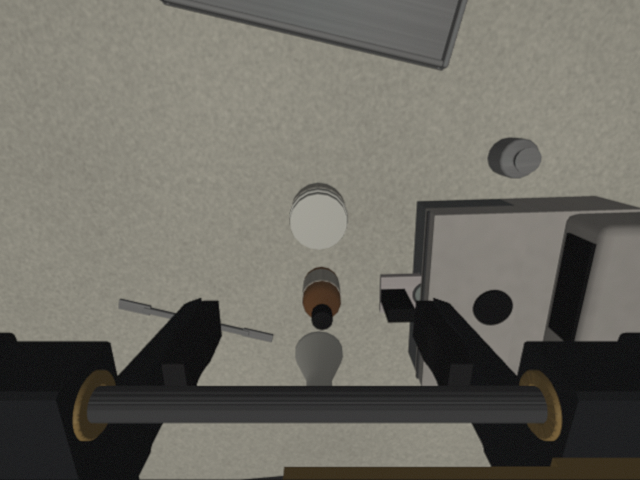

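Wrist view: jar lid centred at (319,221), bottle cap at (322,316), flask stopper hidden behind the bar, slider tab at (398,300), and spatula clear on the left.

```bash
python3 - <<'E'
from plan import *
print(ray('wrist',319,221,.055),ray('wrist',322,316,.085))
E
```

```text
[0.52663271 0.09097777 0.055     ] [0.53972476 0.01413149 0.085     ]
```

{"api": "move_arm", "payload": {"targets": [[[1,1,40.5,0,0,0,1],[0.5,0.5,41,0,0,0,1],[0.5,0.5,40.5,0,0,0,1],[0,0,41,0,0,0,1],[0,0,0,0,0,0,-1],[0,0,0,0,0,0,-1],[0,0,0,0,0,0,-1],[0,0,0,0,0,0,-1],[0,0,0,0,0,0,-1]]], "squeeze": 25}}

```text
t: 5.62
position: [0.5269, 0.0928, 0.0176]
tcp_rot: [0.657, 0.754, 0.0, 0.0]
force: [0.4, -0.7, -0.5]
width: 0.459
gripper_force: 0.0
```

```bash
python3 - <<'E'
from plan import *
print(bot.observe()['gripper_force'])
s=bot.observe()['position']
plan([(s[0],s[1],.15,98,45),(.4178,.3074,.15,176,45),(.4178,.3074,s[2]+.006,176,35),('H',1,-1)],-1)
E
```

```text
0.0
start [526.9  92.8  17.6] 97.9 tilt 0.06 w 40.4 t 5.625
[[0,0,-44,0,0,0,-1],[0,0,-44,0,0,0,-1],[0,0,-44.5,0,0,0,-1],[28.5,-10,0,0,0,-10,-1],[29.5,-4.5,0,0,0,-9.5,-1],[30,0,0,0,0,-10,-1],[29.5,5.5,0,0,0,-9.5,-1],[28.5,10.5,0,0,0,-10,-1],[26,15,0,0,0,-9.5,-1],[23.5,19,0,0,0,-10,-1],[19.5,23,0,0,0,-9.5,-1],[0,0,31.5,0,0,0,-1]]
[[0,0,31.5,0,0,0,-1],[0,0,32,0,0,0,-1],[0,0,31.5,0,0,0,-1],[0,0,0,0,0,0,-1]]
```

```bash
python3 - <<'E'
from plan import *
a=bot.read_camera('side')[180:360,220:460]; b=bot.read_camera('wrist')
cv2.imwrite('pics/s2.png',np.hstack([cv2.resize(a,(400,300)),cv2.resize(b,(400,300))]))
print(bot.observe()['gripper_force'],bot.observe()['width'])
E
```

```text
0.0 0.36391680152487926
```

View pics/s2.png

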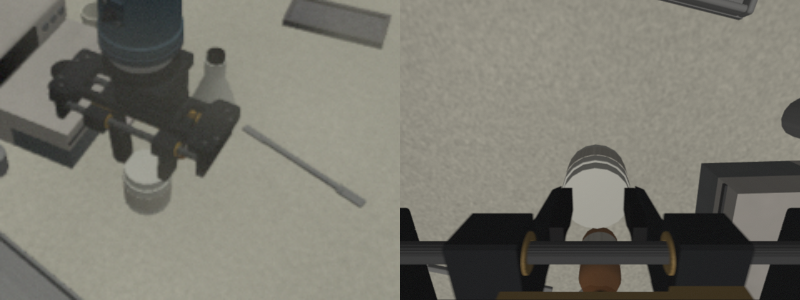

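Both views show the jar on the +y side of the closing fingers, not between them. I'll open and re-measure.

{"api": "move_arm", "payload": {"targets": [[[0,0,0,0,0,0,1],[0,0,0,0,0,0,1],[0,0,0,0,0,0,1],[0,0,0,0,0,0,1],[0,0,0,0,0,0,1]]]}}

```text
t: 6.35
position: [0.5265, 0.0928, 0.017]
tcp_rot: [0.657, 0.754, -0.0, -0.0]
force: [-0.2, 0.8, 0.6]
width: 0.908
gripper_force: 0.0
```

```bash
python3 - <<'E'
from plan import *
for n in('top','side','wrist'): bot.read_camera(n)
for n in('top','side','wrist'):
  for t in ('jar','bottle'):
    for d in bot.find_in(n,t)[:1]: print(n,t,d['conf'],world(n,d['centre']))
m=masks('jar')
for n in m: print(n,fit(lambda p:vess('jar',*p),{n:m[n]},(.526,.1),(.01,.01)))
s=bot.observe(); print(s['position'],s['width'])
cv2.imwrite('pics/w3.png',bot.read_camera('wrist'))
# predicted wrist pixel of TCP and grasp point
c,f=K('wrist'); M=np.linalg.inv(c['mount'])
for z in (0,-.019):
    p=(M@[0,0,z,1])[:3]; print(c['cx']+f*p[0]/p[2],c['cy']+f*p[1]/p[2])
E
```

```text
top bottle 0.83 [0.537803   0.01278872 0.05937909]
side jar 0.76 [0.51603581 0.10408467 0.05094775]
side bottle 0.48 [0.53603095 0.0298626  0.03947223]
wrist jar 0.65 [0.52599045 0.10188337 0.05455457]
wrist bottle 0.95 [0.53917737 0.02208878 0.05702736]
top (array([0.526, 0.1  ]), np.float64(1.0))
side (array([0.52430128, 0.09159394]), np.float64(0.06453531980514526))
[0.52649915 0.09283673 0.01700491] 1.0028828874681774
315.6810385810452 282.2993499870731
315.5471831592837 297.815432405834
```

View pics/w3.png

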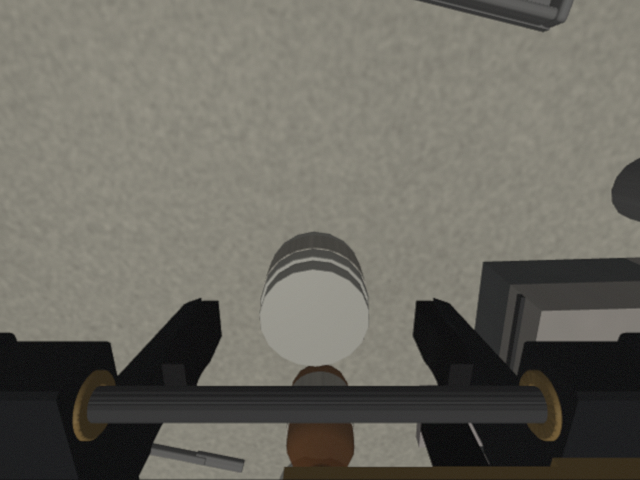

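The lid (about 108 px wide) sits centrally between the open fingers. But the fingertips at (219,300) and (414,300) look about 40 mm higher than the TCP claims. I'll check this against the side camera.

```bash
python3 - <<'E'
from plan import *
im=bot.read_camera('side'); s=bot.observe(); R=Ro.from_quat(s['tcp_rot']).as_matrix(); p=s['position']
big=cv2.resize(im[200:320,260:380],(800,800),interpolation=cv2.INTER_CUBIC)
k=800/120
for h,col in((0,(0,0,255)),(-.019,(0,255,255)),(-.04,(0,255,0)),(-.064,(255,0,0))):
    for y in(-.044,.044):
        for x in(-.009,.009):
            q=proj('side',p+R@[x,y,h]); cv2.circle(big,tuple(int(v) for v in (q-[260,200])*k),4,col,-1)
big=np.clip(big.astype(float)*1.8,0,255).astype(np.uint8)
cv2.imwrite('pics/s4.png',cv2.resize(big,(600,600)))
E
```

```text
(no output)
```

View pics/s4.png

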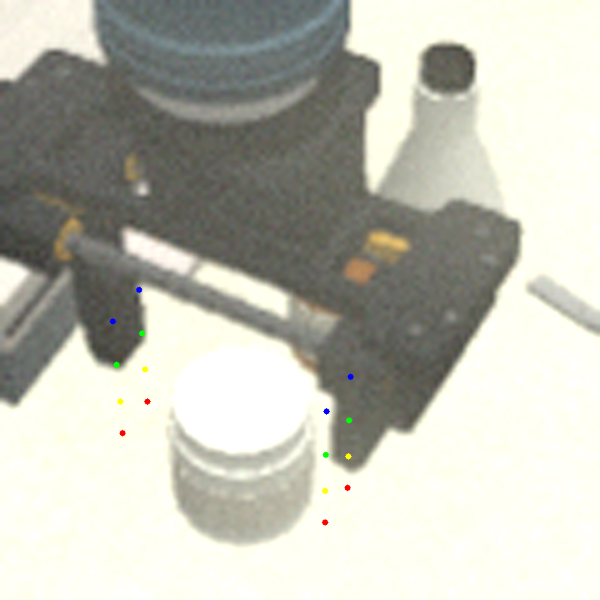

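The side view agrees: the real fingertips are about 38 mm short of the reported TCP, so every height needs that offset. I'll descend by it and grip.

{"api": "move_arm", "payload": {"targets": [[[0,0,19,0,0,0,1],[0,0,19,0,0,0,1],[0,0,0,0,0,0,-1],[0,0,0,0,0,0,-1],[0,0,0,0,0,0,-1],[0,0,0,0,0,0,-1],[0,0,0,0,0,0,-1],[0,0,0,0,0,0,-1]]], "squeeze": 25}}

```text
t: 8.0
position: [0.5267, 0.0929, -0.0206]
tcp_rot: [0.657, 0.754, 0.0, 0.0]
force: [-1.9, 0.7, 3.5]
width: 0.608
gripper_force: 25.0
```

```bash
sed -i "s/P=np.array(s\['position'\])\*1e3/P=np.array(s['position'])*1e3+[0,0,38]/" plan.py
python3 - <<'E'
from plan import *
print(bot.observe()['gripper_force'])
s=bot.observe()['position']
plan([(s[0],s[1],.15,98,45),(.4178,.3074,.15,176,45),(.4178,.3074,s[2]+.038+.0065,176,35),('H',1,-1)],-1)
E
```

```text
25.0001112325117
start [526.7  92.9  17.4] 97.9 tilt 0.03 w 53.5 t 8.0
[[0,0,-44,0,0,0,-1],[0,0,-44.5,0,0,0,-1],[0,0,-44,0,0,0,-1],[28.5,-10,0,0,0,-10,-1],[29.5,-4.5,0,0,0,-9.5,-1],[30,0.5,0,0,0,-10,-1],[29.5,5.5,0,0,0,-9.5,-1],[28.5,10,0,0,0,-10,-1],[26,15,0,0,0,-9.5,-1],[23,19,0,0,0,-10,-1],[20,23,0,0,0,-9.5,-1],[0,0,31.5,0,0,0,-1]]
[[0,0,31.5,0,0,0,-1],[0,0,31.5,0,0,0,-1],[-0.5,0,31.5,0,0,0,-1],[0,0,0,0,0,0,-1]]
```

{"api": "move_arm", "payload": {"targets": [[[0,0,-44,0,0,0,-1],[0,0,-44.5,0,0,0,-1],[0,0,-44,0,0,0,-1],[28.5,-10,0,0,0,-10,-1],[29.5,-4.5,0,0,0,-9.5,-1],[30,0.5,0,0,0,-10,-1],[29.5,5.5,0,0,0,-9.5,-1],[28.5,10,0,0,0,-10,-1],[26,15,0,0,0,-9.5,-1],[23,19,0,0,0,-10,-1],[20,23,0,0,0,-9.5,-1],[0,0,0,0,0,0,-1]]]}}

```text
t: 9.5
position: [0.4156, 0.3093, 0.1114]
tcp_rot: [0.033, 0.999, 0.001, -0.001]
force: [-0.1, -0.3, -1.0]
width: 0.604
gripper_force: 25.0
```

{"api": "move_arm", "payload": {"targets": [[[0,0,31.5,0,0,0,-1],[0,0,31.5,0,0,0,-1],[0,0,31.5,0,0,0,-1],[0,0,31.5,0,0,0,-1],[0,0,0,0,0,0,-1],[0,0,0,0,0,0,-1]]]}}

```text
t: 10.25
position: [0.4177, 0.3067, -0.0139]
tcp_rot: [0.036, 0.999, -0.0, 0.0]
force: [0.1, -0.5, -1.5]
width: 0.603
gripper_force: 25.0
```

{"api": "move_arm", "payload": {"targets": [[[0,0,1,0,0,0,-1],[0,0,0,0,0,0,-1]]]}}

```text
t: 10.5
position: [0.4177, 0.3072, -0.0149]
tcp_rot: [0.036, 0.999, 0.0, 0.0]
force: [0.1, 0.8, -2.7]
width: 0.604
gripper_force: 25.0
```

{"api": "move_arm", "payload": {"targets": [[[0,0,1,0,0,0,-1],[0,0,0,0,0,0,-1]]]}}

```text
t: 10.75
position: [0.4173, 0.3071, -0.0165]
tcp_rot: [0.036, 0.999, -0.0, -0.0]
force: [-0.0, 0.1, -1.9]
width: 0.605
gripper_force: 25.0
```

{"api": "move_arm", "payload": {"targets": [[[0,0,0,0,0,0,0.6],[0,0,0,0,0,0,0.6],[0,0,0,0,0,0,0.6],[0,0,-40,0,0,0,1],[0,0,-45,0,0,0,1],[0,0,-50,0,0,0,1]]]}}

```text
t: 11.5
position: [0.4169, 0.3069, 0.1196]
tcp_rot: [0.035, 0.999, -0.0, -0.0]
force: [0.4, -0.6, 0.3]
width: 1.0
gripper_force: 0.0
```

```bash
python3 - <<'E'
from plan import *
# bottle: tip z 26, opening 0.36 (60 mm)
plan([(.5409,.0120,.150,98,60),('H',2,.36),(.5409,.012,.1,98,60),(.5409,.012,.027,98,30),('H',1,.36)],.36)
E
```

```text
start [416.9 306.9 157.6] 175.9 tilt 0.05 w 88.0 t 11.5
[[-18,-35.5,1,0,0,9.5,0.36],[-23.5,-32,1,0,0,10,0.36],[-29,-27.5,1,0,0,9.5,0.36],[-33,-22.5,1,0,0,10,0.36],[-36.5,-16.5,1,0,0,9.5,0.36],[-39,-10,1,0,0,10,0.36],[-40,-3,1,0,0,9.5,0.36],[-40,3,0.5,0,0,10,0.36],[0,0,0,0,0,0,0.36],[0,0,0,0,0,0,0.36],[0,0,50,0,0,0,0.36],[0,0,24.5,0,0,0,0.36]]
[[0,0,24.5,0,0,0,0.36],[0,0,24,0,0,0,0.36],[0,0,0,0,0,0,0.36]]
```

{"api": "move_arm", "payload": {"targets": [[[-18,-35.5,1,0,0,9.5,0.36],[-23.5,-32,1,0,0,10,0.36],[-29,-27.5,1,0,0,9.5,0.36],[-33,-22.5,1,0,0,10,0.36],[-36.5,-16.5,1,0,0,9.5,0.36],[-39,-10,1,0,0,10,0.36],[-40,-3,1,0,0,9.5,0.36],[-40,3,0.5,0,0,10,0.36],[0,0,0,0,0,0,0.36],[0,0,0,0,0,0,0.36]]]}}

```text
t: 12.75
position: [0.5407, 0.0131, 0.111]
tcp_rot: [0.656, 0.755, 0.0, -0.0]
force: [0.1, 2.0, 0.8]
width: 0.682
gripper_force: 0.0
```

```bash
python3 - <<'E'
from plan import *
for n in ('top','side'): bot.read_camera(n)
m=masks('jar')
for n in m: print(n,fit(lambda p:vess('jar',*p),{n:m[n]},(.418,.307),(.01,.01)))
cv2.imwrite('pics/w5.png',bot.read_camera('wrist'))
for t in ('bottle','flask','slider'):
    for d in bot.find_in('wrist',t)[:1]: print(t,d['conf'],world('wrist',d['centre']))
plan([(.5409,.012,.1,98,60),(.5409,.012,.027,98,30),('H',1,.36)],.36)
E
```

```text
top (array([0.42060855, 0.30754285]), np.float64(0.09394758939743042))
side (array([0.418, 0.307]), np.float64(1.0))
bottle 0.95 [0.53811011 0.01428353 0.05916824]
flask 0.95 [ 0.55085552 -0.06688252  0.0373215 ]
slider 0.55 [0.61001144 0.02514934 0.03489667]
start [540.9  12.6 149. ] 98.0 tilt 0.01 w 59.9 t 13.15
[[-0.5,0,49,0,0,0,0.36],[0,0,24.5,0,0,0,0.36],[0,0,24.5,0,0,0,0.36],[0,0,24,0,0,0,0.36],[0,0,0,0,0,0,0.36]]
```

View pics/w5.png

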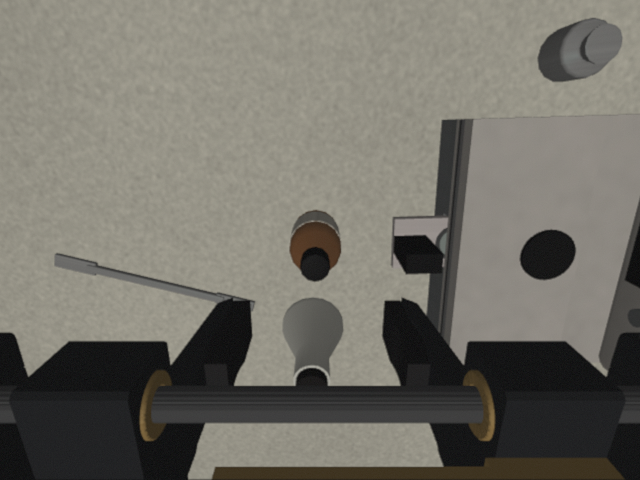

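Bottle cap at (316,264) is centred between the fingers, with the flask below it and the tab at (418,255) outside the right finger. I'll go down and grip.

{"api": "move_arm", "payload": {"targets": [[[-0.5,0,49,0,0,0,0.36],[0,0,24.5,0,0,0,0.36],[0,0,24.5,0,0,0,0.36],[0,0,24,0,0,0,0.36],[0,0,0,0,0,0,-1],[0,0,0,0,0,0,-1],[0,0,0,0,0,0,-1],[0,0,0,0,0,0,-1],[0,0,0,0,0,0,-1]]], "squeeze": 25}}

```text
t: 14.28
position: [0.5418, 0.0117, -0.0101]
tcp_rot: [0.657, 0.754, 0.0, 0.001]
force: [-1.2, 0.5, 7.5]
width: 0.424
gripper_force: 25.0
```

```bash
python3 - <<'E'
from plan import *
s=bot.observe()['position']
plan([(s[0],s[1],.15,98,45),(.4976,.302,.15,176,45),(.4976,.302,s[2]+.038+.006,176,35),('H',1,-1)],-1)
E
```

```text
start [541.8  11.7  27.9] 97.9 tilt 0.08 w 37.3 t 14.275
[[0,0,-40.5,0,0,0,-1],[0,0,-41,0,0,0,-1],[0,0,-40.5,0,0,0,-1],[36.5,-0.5,0,0,0,-10,-1],[36.5,6,0,0,0,-9.5,-1],[34.5,12,0,0,0,-10,-1],[32,17.5,0,0,0,-9.5,-1],[29,22.5,0,0,0,-10,-1],[24.5,27.5,0,0,0,-9.5,-1],[19.5,31,0,0,0,-10,-1],[14,34,0,0,0,-9.5,-1],[0,0,29,0,0,0,-1]]
[[0,0,29,0,0,0,-1],[0,0,29,0,0,0,-1],[0,0,29,0,0,0,-1],[0,0,0,0,0,0,-1]]
```

{"api": "move_arm", "payload": {"targets": [[[0,0,-40.5,0,0,0,-1],[0,0,-41,0,0,0,-1],[0,0,-40.5,0,0,0,-1],[36.5,-0.5,0,0,0,-10,-1],[36.5,6,0,0,0,-9.5,-1],[34.5,12,0,0,0,-10,-1],[32,17.5,0,0,0,-9.5,-1],[29,22.5,0,0,0,-10,-1],[24.5,27.5,0,0,0,-9.5,-1],[19.5,31,0,0,0,-10,-1],[14,34,0,0,0,-9.5,-1],[0,0,0,0,0,0,-1]]]}}

```text
t: 15.78
position: [0.4953, 0.3051, 0.1112]
tcp_rot: [0.033, 0.999, 0.001, -0.0]
force: [0.9, -0.8, -1.0]
width: 0.419
gripper_force: 25.0
```

{"api": "move_arm", "payload": {"targets": [[[0,0,29,0,0,0,-1],[0,0,29,0,0,0,-1],[0,0,29,0,0,0,-1],[0,0,29,0,0,0,-1],[0,0,0,0,0,0,-1],[0,0,0,0,0,0,-1]]]}}

```text
t: 16.52
position: [0.4972, 0.3009, -0.0047]
tcp_rot: [0.036, 0.999, -0.0, 0.0]
force: [-0.1, 0.8, -1.7]
width: 0.42
gripper_force: 25.0
```

{"api": "move_arm", "payload": {"targets": [[[0,0,1,0,0,0,-1],[0,0,0,0,0,0,-1]]]}}

```text
t: 16.77
position: [0.4972, 0.3016, -0.0056]
tcp_rot: [0.036, 0.999, 0.0, 0.0]
force: [-0.0, 0.5, -0.1]
width: 0.425
gripper_force: 25.0
```

{"api": "move_arm", "payload": {"targets": [[[0,0,1,0,0,0,-1],[0,0,0,0,0,0,-1]]]}}

```text
t: 17.02
position: [0.4968, 0.3017, -0.007]
tcp_rot: [0.036, 0.999, -0.0, -0.0]
force: [-0.3, 0.2, -0.8]
width: 0.422
gripper_force: 25.0
```

{"api": "move_arm", "payload": {"targets": [[[0,0,1,0,0,0,-1],[0,0,0,0,0,0,-1]]]}}

```text
t: 17.27
position: [0.4968, 0.3017, -0.0081]
tcp_rot: [0.036, 0.999, -0.0, -0.0]
force: [0.6, 0.3, -1.0]
width: 0.42
gripper_force: 25.0
```

{"api": "move_arm", "payload": {"targets": [[[0,0,0,0,0,0,0.3],[0,0,0,0,0,0,0.3],[0,0,0,0,0,0,0.3],[0,0,-40,0,0,0,0.5],[0,0,-45,0,0,0,1],[0,0,-50,0,0,0,1]]]}}

```text
t: 18.02
position: [0.4965, 0.3014, 0.1281]
tcp_rot: [0.036, 0.999, -0.0, -0.0]
force: [1.1, 0.1, -0.8]
width: 0.953
gripper_force: 0.0
```

```bash
python3 - <<'E'
from plan import *
for n in ('top','side'): bot.read_camera(n)
for t,p in (('jar',(.4206,.307)),('bottle',(.497,.302)),('flask',(.552,-.08))):
    m=masks(t)
    for n in m: print(t,n,fit(lambda p:vess(t,*p),{n:m[n]},p,(.01,.01)))
plan([(.5519,-.0795,.170,98,60),('H',1,1),(.552,-.0795,.044,98,45)],1,55)
E
```

```text
jar side (array([0.42038865, 0.30643046]), np.float64(0.06355983018875122))
bottle side (array([0.50009788, 0.30012909]), np.float64(0.05074131488800049))
flask top (array([ 0.55085287, -0.07980341]), np.float64(0.04777330160140991))
flask side (array([ 0.54882167, -0.07826916]), np.float64(0.0423770546913147))
start [496.1 301.  163.6] 175.9 tilt 0.14 w 87.8 t 18.425
[[-10.5,-47,-1,0,0,9.5,1],[-18,-44.5,-1,0,0,10,1],[-25.5,-41,-0.5,0,0,9.5,1],[-32,-36,-1,0,0,10,1],[-37.5,-30,-0.5,0,0,9.5,1],[-42,-23.5,-1,0,0,10,1],[-45.5,-15.5,-0.5,0,0,9.5,1],[-47,-8.5,-1,0,0,10,1],[0,0,0,0,0,0,1],[0,0,42,0,0,0,1],[0,0,42,0,0,0,1],[0,0.5,42,0,0,0,1]]
```

{"api": "move_arm", "payload": {"targets": [[[-10.5,-47,-1,0,0,9.5,1],[-18,-44.5,-1,0,0,10,1],[-25.5,-41,-0.5,0,0,9.5,1],[-32,-36,-1,0,0,10,1],[-37.5,-30,-0.5,0,0,9.5,1],[-42,-23.5,-1,0,0,10,1],[-45.5,-15.5,-0.5,0,0,9.5,1],[-47,-9.5,-1,0,0,10,1],[0,0,0,0,0,0,1],[0,0,42,0,0,0,1],[0,0,42,0,0,0,1],[0,0,42,0,0,0,1]]]}}

```text
t: 19.92
position: [0.5509, -0.0777, 0.0056]
tcp_rot: [0.656, 0.755, 0.0, -0.001]
force: [0.8, -0.3, 0.5]
width: 0.997
gripper_force: 0.0
```

{"api": "move_arm", "payload": {"targets": [[[0,0,0,0,0,0,-1],[0,0,0,0,0,0,-1],[0,0,0,0,0,0,-1],[0,0,0,0,0,0,-1],[0,0,0,0,0,0,-1],[0,0,0,0,0,0,-1],[0,0,0,0,0,0,-1]]], "squeeze": 20}}

```text
t: 20.8
position: [0.5514, -0.0792, 0.0076]
tcp_rot: [0.657, 0.754, -0.0, -0.0]
force: [-0.9, -0.3, 1.1]
width: 0.303
gripper_force: 19.6
```

```bash
python3 - <<'E'
from plan import *
s=bot.observe()['position']
plan([(s[0],s[1],.16,98,45),(.5774,.2966,.16,176,45),(.5774,.2966,s[2]+.038+.006,176,35),('H',1,-1)],-1)
E
```

```text
start [551.4 -79.2  45.6] 97.9 tilt 0.02 w 26.7 t 20.8
[[0,0,-38,0,0,0,-1],[0,0,-38,0,0,0,-1],[0,0,-38.5,0,0,0,-1],[41,8.5,0,0,0,-8.5,-1],[39,14.5,0,0,0,-8.5,-1],[36.5,20,0,0,0,-8.5,-1],[33.5,25.5,0,0,0,-9,-1],[29,30.5,0,0,0,-8.5,-1],[24,34.5,0,0,0,-9,-1],[18.5,37.5,0,0,0,-8.5,-1],[12.5,40,0,0,0,-9,-1],[6.5,41,0,0,0,-8.5,-1]]
[[0,0,27,0,0,0,-1],[0,0,27,0,0,0,-1],[0,0,27.5,0,0,0,-1],[0,0,27,0,0,0,-1],[0,0,0,0,0,0,-1]]
```

{"api": "move_arm", "payload": {"targets": [[[0,0,-38,0,0,0,-1],[0,0,-38,0,0,0,-1],[0,0,-38.5,0,0,0,-1],[41,8.5,0,0,0,-8.5,-1],[39,14.5,0,0,0,-8.5,-1],[36.5,20,0,0,0,-8.5,-1],[33.5,25.5,0,0,0,-9,-1],[29,30.5,0,0,0,-8.5,-1],[24,34.5,0,0,0,-9,-1],[18.5,37.5,0,0,0,-8.5,-1],[12.5,40,0,0,0,-9,-1],[6.5,41,0,0,0,-8.5,-1]]]}}

```text
t: 22.3
position: [0.5773, 0.2975, 0.1216]
tcp_rot: [0.033, 0.999, -0.0, -0.0]
force: [0.0, 0.4, -0.5]
width: 0.299
gripper_force: 19.6
```

{"api": "move_arm", "payload": {"targets": [[[0,0,0,0,0,0,-1],[0,0,27,0,0,0,-1],[0,0,27,0,0,0,-1],[0,0,27.5,0,0,0,-1],[0,0,27,0,0,0,-1],[0,0,0,0,0,0,-1],[0,0,0,0,0,0,-1]]]}}

```text
t: 23.18
position: [0.5773, 0.2962, 0.0134]
tcp_rot: [0.036, 0.999, -0.0, -0.0]
force: [0.0, 0.3, -1.4]
width: 0.309
gripper_force: 18.6
```

{"api": "move_arm", "payload": {"targets": [[[0,0,1,0,0,0,-1],[0,0,0,0,0,0,-1],[0,0,1,0,0,0,-1],[0,0,0,0,0,0,-1]]]}}

```text
t: 23.68
position: [0.5773, 0.2965, 0.0115]
tcp_rot: [0.036, 0.999, -0.0, -0.0]
force: [-0.1, -0.3, -0.7]
width: 0.306
gripper_force: 18.6
```

{"api": "move_arm", "payload": {"targets": [[[0,0,1,0,0,0,-1],[0,0,0,0,0,0,-1],[0,0,0,0,0,0,0.1],[0,0,0,0,0,0,0.1],[0,0,0,0,0,0,0.1],[0,0,-40,0,0,0,0.1],[0,0,-45,0,0,0,0],[0,0,-45,0,0,0,0]]]}}

```text
t: 24.68
position: [0.5772, 0.2965, 0.1419]
tcp_rot: [0.036, 0.999, -0.0, -0.0]
force: [0.6, 0.3, 0.3]
width: 0.503
gripper_force: 0.0
```

```bash
python3 - <<'E'
from plan import *
for n in ('top','side'): bot.read_camera(n)
for t,p in (('jar',(.4206,.307)),('bottle',(.5,.301)),('flask',(.577,.297))):
    m=masks(t)
    for n in m: print(t,n,fit(lambda p:vess(t,*p),{n:m[n]},p,(.01,.01)))
plan([(.6146,.0193,.160,189.8,55)],0,55)
E
```

```text
jar side (array([0.41986595, 0.30648204]), np.float64(0.06413406133651733))
bottle side (array([0.50094114, 0.30025965]), np.float64(0.06747806072235107))
flask side (array([0.57926771, 0.29587709]), np.float64(0.047460734844207764))
start [576.6 295.9 177. ] 175.9 tilt 0.14 w 44.0 t 25.075
[[-9.5,-45.5,3,0,0,-2.5,0],[-7.5,-46,3,0,0,-2.5,0],[-5.5,-46,2.5,0,0,-2,0],[-4,-46.5,3,0,0,-2.5,0],[-2,-46.5,2.5,0,0,-2,0],[-0.5,-46.5,3,0,0,-2.5,0]]
```

{"api": "move_arm", "payload": {"targets": [[[-9.5,-45.5,3,0,0,-2.5,0],[-7.5,-46,3,0,0,-2.5,0],[-5.5,-46,2.5,0,0,-2,0],[-4,-46.5,3,0,0,-2.5,0],[-2,-46.5,2.5,0,0,-2,0],[-0.5,-46.5,3,0,0,-2.5,0],[0,0,0,0,0,0,0],[0,0,0,0,0,0,0]]]}}

```text
t: 26.08
position: [0.6147, 0.0208, 0.1229]
tcp_rot: [-0.086, 0.996, 0.001, -0.001]
force: [0.3, 0.5, 1.0]
width: 0.497
gripper_force: 0.0
```

```bash
python3 - <<'E'
from plan import *
im=bot.read_camera('wrist'); cv2.imwrite('pics/w6.png',np.clip(im*1.5,0,255).astype(np.uint8)); plan([],0)
# predicted outline of tab top & plate for slider pose guess
np.set_printoptions(precision=1,suppress=True)
E
```

```text
start [614.7  21.7 161.2] -170.0 tilt 0.08 w 43.9 t 26.125
```

View pics/w6.png

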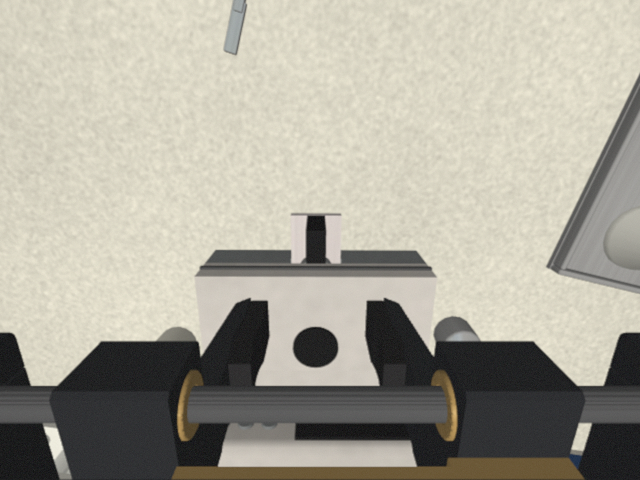

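The wrist view is square to the slider: plate end runs from (291,214) to (341,214), the tab is around (316,240), and the deck edge is horizontal at row about 275. I'll compute the tab position and yaw.

```bash
python3 - <<'E'
from plan import *
im=bot.read_camera('wrist'); g=cv2.cvtColor(im,cv2.COLOR_BGR2GRAY).astype(float)
s=bot.observe(); P=np.array(s['position']); x=Ro.from_quat(s['tcp_rot']).as_matrix()[:,0]; psi=np.arctan2(x[1],x[0])
a=ray('wrist',291,214,.030); b=ray('wrist',341,214,.030); print('plate end',a,b,np.linalg.norm(a-b))
loc=lambda p: np.round(Ro.from_quat(s['tcp_rot']).as_matrix().T@(p-P)*1e3,1)
print('tool frame end mid',loc((a+b)/2))
# tab top dark blob: rows
t=g[212:262,300:334]; print('dark per row',[(212+i,300+np.nonzero(r<35)[0].min(),300+np.nonzero(r<35)[0].max()) for i,r in enumerate(t) if (r<35).any()][::4])
# deck front top edge slope: strongest vertical gradient per column, rows 255-285
d=np.diff(cv2.GaussianBlur(g,(3,3),0),axis=0)
for r0,r1 in((244,258),(266,284)):
    cs=[c for c in range(215,420,3) if not 285<c<348]; rr=[]
    for c in cs:
        col=np.abs(d[r0:r1,c]); k=col.argmax(); k=min(max(k,1),len(col)-2); q=col[k-1:k+2]; rr.append(r0+k+(q[2]-q[0])/(2*(2*q[1]-q[0]-q[2])+1e-9)*1+.5)
    pf=np.polyfit(cs,rr,1); print('edge',pf, 'res',np.std(np.polyval(pf,cs)-rr), ray('wrist',215,np.polyval(pf,215),.06),ray('wrist',420,np.polyval(pf,420),.06))
print('psi',np.degrees(psi))
E
```

```text
plate end [6.03501900e-01 2.68324475e-05 3.00000000e-02] [0.59663638 0.03889853 0.03      ] 0.03947333930136176
tool frame end mid [14.9  0.  93.4]
dark per row [(216, np.int64(307), np.int64(322)), (220, np.int64(306), np.int64(322)), (224, np.int64(306), np.int64(322)), (228, np.int64(305), np.int64(323)), (232, np.int64(305), np.int64(323)), (236, np.int64(305), np.int64(323)), (240, np.int64(305), np.int64(322)), (244, np.int64(305), np.int64(323)), (248, np.int64(305), np.int64(322)), (252, np.int64(306), np.int64(322)), (256, np.int64(306), np.int64(323)), (260, np.int64(305), np.int64(323))]
edge [8.31695059e-03 2.46793562e+02] res 0.8077866431112151 [ 0.63101618 -0.04967108  0.06      ] [0.60634508 0.09761269 0.06      ]
edge [5.27432666e-03 2.74134856e+02] res 0.06679922583897832 [ 0.65212233 -0.04787598  0.06      ] [0.62636371 0.10306968 0.06      ]
psi -169.952762322577
```

{"api": "move_arm", "payload": {"targets": [[[3,0,40,0,0,0.3,0],[0,0,40,0,0,0,0],[0,0,20,0,0,0,0],[0,0,20,0,0,0,0],[0,0,0,0,0,0,0],[0,0,0,0,0,0,-1],[0,0,0,0,0,0,-1],[0,0,0,0,0,0,-1],[0,0,0,0,0,0,-1],[0,0,0,0,0,0,-1]]], "squeeze": 20}}

```text
t: 27.42
position: [0.6126, 0.0194, 0.004]
tcp_rot: [-0.084, 0.996, -0.0, 0.0]
force: [-1.3, -1.4, 5.9]
width: 0.158
gripper_force: 20.0
```

```bash
python3 - <<'E'
from plan import *
plan([],0); s=bot.observe(); print(s['gripper_force'],s['force'],s['moment'])
E
```

```text
start [612.6  19.4  42. ] -170.4 tilt 0.04 w 13.9 t 27.425
20.000113605055958 [-1.33892466 -1.36425865  5.87433035] [-0.13630392 -0.0056002  -0.04051476]
```

{"api": "move_arm", "payload": {"targets": [[[0,0,0,0,0,0,-1],[5,0,0,0,0,0,-1],[5,0,0,0,0,0,-1],[5,0,0,0,0,0,-1],[5,0,0,0,0,0,-1]]], "squeeze": 45}}

```text
t: 28.05
position: [0.5926, 0.0163, 0.0037]
tcp_rot: [-0.084, 0.996, 0.0, 0.0]
force: [2.5, 0.8, 2.2]
width: 0.156
gripper_force: 45.0
```

```bash
python3 - <<'E'
from plan import *
plan([],0); s=bot.observe(); print(s['gripper_force'],s['force'],s['moment'])
E
```

```text
start [592.6  16.3  41.7] -170.4 tilt 0.05 w 13.7 t 28.05
44.99977692961693 [2.50086937 0.79151239 2.23415255] [ 0.15302656 -0.83760548 -0.04896236]
```

{"api": "move_arm", "payload": {"targets": [[[8,0,0,0,0,0,-1],[8,0,0,0,0,0,-1],[8,0,0,0,0,0,-1],[8,0,0,0,0,0,-1],[8,0,0,0,0,0,-1],[8,0,0,0,0,0,-1],[8,0,0,0,0,0,-1],[8,0,0,0,0,0,-1],[8,0,0,0,0,0,-1],[8,0,0,0,0,0,-1],[8,0,0,0,0,0,-1],[0,0,0,0,0,0,-1]]]}}

```text
t: 29.55
position: [0.505, 0.0012, 0.0034]
tcp_rot: [-0.084, 0.996, -0.0, -0.0]
force: [0.4, 0.3, -1.7]
width: 0.152
gripper_force: 45.0
```

```bash
python3 - <<'E'
from plan import *
plan([],0); s=bot.observe(); print(s['gripper_force'],s['force'],s['moment'])
bot.read_camera('top')
im=bot.read_camera('side')[160:340,200:440]; cv2.imwrite('pics/s7.png',cv2.resize(im,(640,480),interpolation=cv2.INTER_CUBIC))
E
```

```text
start [505.    1.2  41.4] -170.4 tilt 0.05 w 13.3 t 29.55
44.99985007569194 [ 0.41957717  0.30261006 -1.67670842] [ 0.03013486 -0.08305465 -0.03265461]
```

View pics/s7.png

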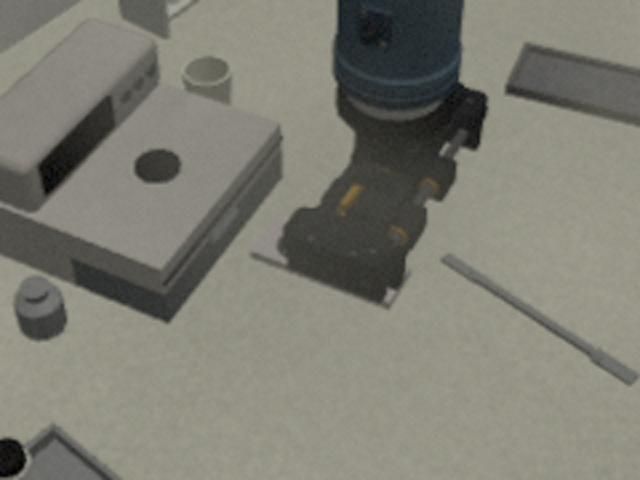

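The slider is out and looks level. Next, carry it over to the case.

```bash
python3 - <<'E'
from plan import *
print(bot.observe()['q'][6])
plan([(.505,.0012,.1,189.6,30),(.4552,-.3345,.1,194.9,40)],-1)
E
```

```text
0.9111015560773561
start [506.1   1.4  41.6] -170.4 tilt 0.02 w 13.6 t 29.65
[[0.5,0,-29,0,0,0,-1],[0.5,0,-29.5,0,0,0,-1],[11.5,-36,0,0,0,-0.5,-1],[12,-35.5,0,0,0,-0.5,-1],[12.5,-35.5,0,0,0,-0.5,-1],[12.5,-35.5,0,0,0,-0.5,-1],[13,-35.5,0,0,0,-0.5,-1],[13.5,-35.5,0,0,0,-0.5,-1],[13.5,-35,0,0,0,-1,-1],[14,-35,0,0,0,-0.5,-1],[14.5,-35,0,0,0,-1,-1]]
```

{"api": "move_arm", "payload": {"targets": [[[0,0,-29,0,0,0,-1],[0,0,-29.5,0,0,0,-1],[11.5,-36,0,0,0,-0.5,-1],[12,-35.5,0,0,0,-0.5,-1],[12.5,-35.5,0,0,0,-0.5,-1],[12.5,-35.5,0,0,0,-0.5,-1],[13,-35.5,0,0,0,-0.5,-1],[13.5,-35.5,0,0,0,-0.5,-1],[13.5,-35,0,0,0,-1,-1],[14,-35,0,0,0,-0.5,-1],[14.5,-35,0,0,0,-1,-1],[0,0,0,0,0,0,-1]]]}}

```text
t: 31.15
position: [0.455, -0.3382, 0.0615]
tcp_rot: [-0.129, 0.992, -0.001, -0.0]
force: [0.1, 0.6, -2.3]
width: 0.148
gripper_force: 45.0
```

```bash
python3 - <<'E'
from plan import *
plan([(.4552,-.3345,.03,194.9,20)],-1)
bot.read_camera('top'); im=bot.read_camera('wrist')
cv2.imwrite('pics/w8.png',np.clip(im*1.5,0,255).astype(np.uint8)); print(bot.observe()['q'][6])
E
```

```text
start [ 455.  -338.2   99.5] -165.2 tilt 0.08 w 13.1 t 31.15
[[-0.5,1,17.5,0,0,0,-1],[0,1,17.5,0,0,0,-1],[-0.5,1,17.5,0,0,0,-1],[0,0.5,17,0,0,0,-1]]
1.7595549268735908
```

View pics/w8.png

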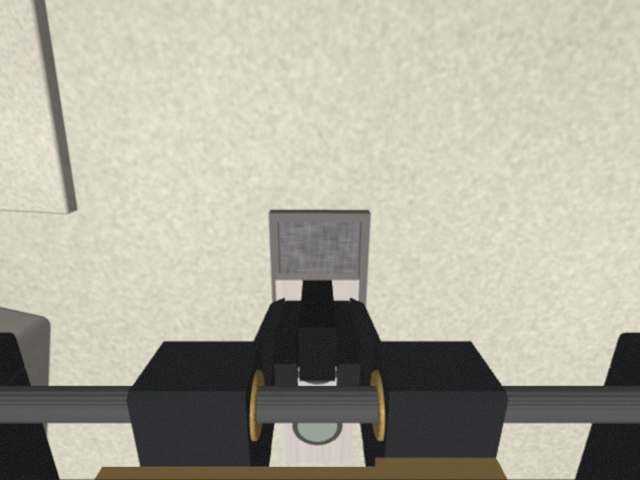

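The slider is held square above the case: near rim corners at (270,212) and (370,212), with symmetric side walls and the plate end at row about 280.

```bash
python3 - <<'E'
from plan import *
s=bot.observe(); P=np.array(s['position']); R=Ro.from_quat(s['tcp_rot']).as_matrix()
loc=lambda u,v,z: np.round(R.T@(ray('wrist',u,v,z)-P)*1e3,1)
print(loc(270,212,.011),loc(370,212,.011),loc(275,300,.011),loc(366,300,.011),'plate end',loc(275,280,.088),loc(359,280,.088))
E
```

```text
[ 26.7 -30.7  50.9] [26.6 36.2 51. ] [-38.8 -29.8  51. ] [-38.9  36.3  51. ] plate end [ 11.6 -19.5 -26.1] [ 11.6  21.  -26. ]
```

{"api": "move_arm", "payload": {"targets": [[[1,2,17,0,0,0,-1],[0,0,17,0,0,0,-1],[0,0,17,0,0,0,-1],[0,0,17,0,0,0,-1],[0,0,0,0,0,0,-1],[0,0,2,0,0,0,-1],[0,0,0,0,0,0,-1]]]}}

```text
t: 32.12
position: [0.4548, -0.3328, -0.0076]
tcp_rot: [-0.131, 0.991, -0.0, 0.0]
force: [-0.1, -0.1, -0.9]
width: 0.155
gripper_force: 45.0
```

{"api": "move_arm", "payload": {"targets": [[[0,0,1,0,0,0,-1],[0,0,0,0,0,0,-1]]]}}

```text
t: 32.38
position: [0.4545, -0.3328, -0.0088]
tcp_rot: [-0.131, 0.991, -0.0, 0.0]
force: [-0.0, 0.9, -1.5]
width: 0.149
gripper_force: 45.0
```

{"api": "move_arm", "payload": {"targets": [[[0,0,1,0,0,0,-1],[0,0,0,0,0,0,-1]]]}}

```text
t: 32.62
position: [0.4544, -0.3326, -0.01]
tcp_rot: [-0.132, 0.991, 0.0, -0.0]
force: [-0.6, 0.2, -2.3]
width: 0.151
gripper_force: 45.0
```

{"api": "move_arm", "payload": {"targets": [[[0,0,1,0,0,0,-1],[0,0,0,0,0,0,-1]]]}}

```text
t: 32.88
position: [0.4544, -0.3326, -0.0111]
tcp_rot: [-0.132, 0.991, 0.0, -0.0]
force: [-0.5, -0.3, -1.6]
width: 0.154
gripper_force: 45.0
```

{"api": "move_arm", "payload": {"targets": [[[0,0,1,0,0,0,-1],[0,0,0,0,0,0,-1]]]}}

```text
t: 33.12
position: [0.4546, -0.3327, -0.0119]
tcp_rot: [-0.132, 0.991, -0.0, 0.0]
force: [-0.2, -0.1, 0.3]
width: 0.152
gripper_force: 45.0
```

{"api": "move_arm", "payload": {"targets": [[[0,0,1,0,0,0,-1],[0,0,0,0,0,0,-1]]]}}

```text
t: 33.38
position: [0.4546, -0.3327, -0.0119]
tcp_rot: [-0.132, 0.991, -0.0, -0.0]
force: [-4.9, 1.1, 11.4]
width: 0.155
gripper_force: 45.0
```

{"api": "move_arm", "payload": {"targets": [[[0,0,0,0,0,0,-0.3],[0,0,0,0,0,0,-0.3],[0,0,0,0,0,0,-0.3],[0,0,-40,0,0,0,-0.3],[0,0,-45,0,0,0,0],[0,0,-40,0,0,0,0],[0,0,-20,0,0,0,0],[0,0,0,0,0,0,0]]]}}

```text
t: 34.38
position: [0.4549, -0.3331, 0.1325]
tcp_rot: [-0.131, 0.991, -0.001, 0.0]
force: [-0.0, 0.1, -0.7]
width: 0.5
gripper_force: 0.0
```

```bash
python3 - <<'E'
from plan import *
a=bot.read_camera('wrist'); b=bot.read_camera('side')[130:250,340:500]
cv2.imwrite('pics/c9.png',np.clip(np.hstack([cv2.resize(a,(400,300)),cv2.resize(b,(400,300),interpolation=cv2.INTER_CUBIC)])*1.4,0,255).astype(np.uint8))
plan([(.4200,.3068,.175,176,60)],1,60)
plan([(.46,-.1,.18,150,60),(.4200,.3068,.175,176,60)],1,60)
E
```

```text
start [ 453.5 -332.5  168.6] -164.9 tilt 0.11 w 43.7 t 34.475
[[-12,57,-0.5,0,0,1.5,1],[-10.5,57,-0.5,0,0,2,1],[-8.5,57.5,-0.5,0,0,1.5,1],[-7.5,58,-0.5,0,0,2,1],[-5,58,-0.5,0,0,1.5,1],[-3.5,58,-0.5,0,0,2,1],[-1.5,58,-0.5,0,0,1.5,1],[-0.5,58.5,-0.5,0,0,2,1],[2,58,-1,0,0,1.5,1],[3.5,58,-0.5,0,0,2,1],[5,58,-1,0,0,1.5,1]]
start [ 453.5 -332.5  168.6] -164.9 tilt 0.11 w 43.7 t 34.475
[[-13.5,44.5,-2.5,0,0,9,1],[-6,46,-2,0,0,9,1],[1,46.5,-2.5,0,0,9,1],[8.5,46,-2,0,0,9,1],[15,44,-2.5,0,0,9,1],[34,47.5,0.5,0,0,-3.5,1],[31,49.5,1,0,0,-3.5,1],[28,51.5,0.5,0,0,-4,1],[24,53,1,0,0,-3.5,1],[21,54.5,0.5,0,0,-4,1],[17,56,1,0,0,-3.5,1],[14,56.5,0.5,0,0,-4,1]]
```

View pics/c9.png

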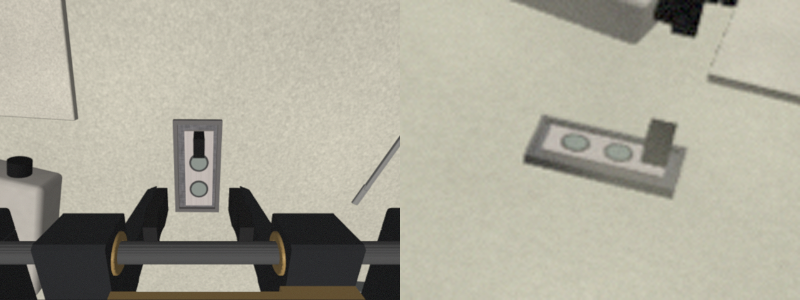

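The slider lies flat in the pocket in both views. Next, bring the vessels back, jar first.

{"api": "move_arm", "payload": {"targets": [[[-12,57,-0.5,0,0,1.5,1],[-10.5,57,-0.5,0,0,2,1],[-8.5,57.5,-0.5,0,0,1.5,1],[-7.5,58,-0.5,0,0,2,1],[-5,58,-0.5,0,0,1.5,1],[-3.5,58,-0.5,0,0,2,1],[-1.5,58,-0.5,0,0,1.5,1],[-0.5,58.5,-0.5,0,0,2,1],[2,58,-1,0,0,1.5,1],[3.5,58,-0.5,0,0,2,1],[5,58,-1,0,0,1.5,1],[0,0,0,0,0,0,1]]]}}

```text
t: 35.98
position: [0.418, 0.3117, 0.1377]
tcp_rot: [0.03, 1.0, 0.001, -0.001]
force: [0.2, -0.9, -0.1]
width: 0.999
gripper_force: 0.0
```

```bash
python3 - <<'E'
from plan import *
plan([(.4175,.3068,.022,176,45)],1)
E
```

```text
start [418.  311.7 175.7] 176.6 tilt 0.22 w 88.0 t 35.975
[[0,-1,38.5,0,0,0,1],[0,-1.5,38.5,0,0,0,1],[0,-1,38.5,0,0,0.5,1],[0,-1.5,38,0,0,0,1]]
```

{"api": "move_arm", "payload": {"targets": [[[0,0,0,0,0,0,1],[0,0,38.5,0,0,0,1],[0,0,38.5,0,0,0,1],[0,0,38.5,0,0,0,1],[0,0,38,0,0,0,1],[0,0,0,0,0,0,1]]]}}

```text
t: 36.72
position: [0.4197, 0.3027, -0.0173]
tcp_rot: [0.035, 0.999, -0.002, -0.002]
force: [0.1, -0.4, -0.6]
width: 0.999
gripper_force: 0.0
```

{"api": "move_arm", "payload": {"targets": [[[0,0,0,0,0,0,-1],[0,0,0,0,0,0,-1],[0,0,0,0,0,0,-1],[0,0,0,0,0,0,-1],[0,0,0,0,0,0,-1]]], "squeeze": 25}}

```text
t: 37.35
position: [0.4213, 0.3067, -0.0143]
tcp_rot: [0.034, 0.999, 0.0, 0.001]
force: [-0.0, -1.0, 6.4]
width: 0.606
gripper_force: 25.0
```

```bash
python3 - <<'E'
from plan import *
s=bot.observe()['position']
plan([(s[0],s[1],.15,176,45),(.5262,.0929,.15,98,45)],-1)
E
```

```text
start [421.3 306.7  23.7] 176.1 tilt 0.06 w 53.3 t 37.35
[[0,0,-42,0,0,0,-1],[0,0,-42,0,0,0,-1],[0,0,-42.5,0,0,0,-1],[-15,-26,0,0,0,10,-1],[-19,-23,0,0,0,9.5,-1],[-22.5,-19.5,0,0,0,10,-1],[-25.5,-15,0,0,0,9.5,-1],[-28,-10.5,0,0,0,10,-1],[-29,-5.5,0,0,0,9.5,-1],[-29.5,-0.5,0,0,0,10,-1],[-29.5,4.5,0,0,0,9.5,-1]]
```

```bash
python3 - <<'E'
from plan import *
s=bot.observe()['position']
plan([(s[0],s[1],.15,176,45),(.5258,.0900,.15,98,45),('H',1,-1),(.5258,.09,.0215,98,35)],-1)
E
```

```text
start [421.3 306.7  23.7] 176.1 tilt 0.06 w 53.3 t 37.35
[[0,0,-42,0,0,0,-1],[0,0,-42,0,0,0,-1],[0,0,-42.5,0,0,0,-1],[-15,-26,0,0,0,10,-1],[-19,-23,0,0,0,9.5,-1],[-23,-19.5,0,0,0,10,-1],[-26,-15.5,0,0,0,9.5,-1],[-28,-11,0,0,0,10,-1],[-29.5,-6,0,0,0,9.5,-1],[-30,-1,0,0,0,10,-1],[-30,4,0,0,0,9.5,-1],[0,0,0,0,0,0,-1]]
[[0,0,32,0,0,0,-1],[0,0,32,0,0,0,-1],[0,0,32.5,0,0,0,-1],[0,0,32,0,0,0,-1]]
```

{"api": "move_arm", "payload": {"targets": [[[0,0,-42,0,0,0,-1],[0,0,-42,0,0,0,-1],[0,0,-42.5,0,0,0,-1],[-15,-26,0,0,0,10,-1],[-19,-23,0,0,0,9.5,-1],[-23,-19.5,0,0,0,10,-1],[-26,-15.5,0,0,0,9.5,-1],[-28,-11,0,0,0,10,-1],[-29.5,-6,0,0,0,9.5,-1],[-30,-1,0,0,0,10,-1],[-30,4,0,0,0,9.5,-1],[0,0,0,0,0,0,-1]]]}}

```text
t: 38.85
position: [0.526, 0.0868, 0.1111]
tcp_rot: [0.657, 0.754, -0.001, 0.0]
force: [-0.2, 0.5, -1.7]
width: 0.605
gripper_force: 25.0
```

{"api": "move_arm", "payload": {"targets": [[[0,0,0,0,0,0,-1],[0,0,32,0,0,0,-1],[0,0,32,0,0,0,-1],[0,0,32.5,0,0,0,-1],[0,0,32,0,0,0,-1],[0,0,0,0,0,0,-1],[0,0,0,0,0,0,-1]]]}}

```text
t: 39.72
position: [0.5253, 0.0906, -0.0162]
tcp_rot: [0.655, 0.756, 0.0, -0.0]
force: [0.4, -1.2, -1.8]
width: 0.607
gripper_force: 25.0
```

{"api": "move_arm", "payload": {"targets": [[[0,0,1,0,0,0,-1],[0,0,0,0,0,0,-1],[0,0,1,0,0,0,-1],[0,0,0,0,0,0,-1]]]}}

```text
t: 40.22
position: [0.5255, 0.0896, -0.0189]
tcp_rot: [0.655, 0.755, -0.0, 0.0]
force: [-0.4, -0.5, -2.1]
width: 0.606
gripper_force: 25.0
```

Lower until contact.

{"api": "move_arm", "payload": {"targets": [[[0,0,1,0,0,0,-1],[0,0,0,0,0,0,-1]]]}}

```text
t: 40.48
position: [0.5253, 0.0897, -0.0201]
tcp_rot: [0.655, 0.755, -0.0, -0.0]
force: [0.0, 0.2, -2.8]
width: 0.603
gripper_force: 25.0
```

{"api": "move_arm", "payload": {"targets": [[[0,0,1,0,0,0,-1],[0,0,0,0,0,0,-1]]]}}

```text
t: 40.72
position: [0.5256, 0.0897, -0.0209]
tcp_rot: [0.655, 0.755, -0.0, 0.0]
force: [-0.5, -0.3, 1.4]
width: 0.601
gripper_force: 25.0
```

Contact. Release the jar, rise, and go to the bottle.

{"api": "move_arm", "payload": {"targets": [[[0,0,0,0,0,0,0.6],[0,0,0,0,0,0,0.6],[0,0,0,0,0,0,0.6],[0,0,-40,0,0,0,0.6],[0,0,-50,0,0,0,0.36],[0,0,-55,0,0,0,0.36],[0,0,0,0,0,0,0.36]]]}}

```text
t: 41.6
position: [0.5285, 0.0906, 0.1279]
tcp_rot: [0.655, 0.755, 0.003, 0.002]
force: [0.4, 1.0, -0.7]
width: 0.68
gripper_force: 0.0
```

```bash
python3 - <<'E'
from plan import *
bot.read_camera('top');bot.read_camera('side')
for t,p in (('jar',(.526,.09)),('bottle',(.5,.301)),('flask',(.578,.297))):
    m=masks(t)
    for n in m: print(t,n,fit(lambda p:vess(t,*p),{n:m[n]},p,(.01,.01)))
plan([(.4985,.3012,.16,176,45),('H',2,.36),(.4985,.3012,.032,176,35)],.36)
E
```

```text
jar side (array([0.52374498, 0.09232048]), np.float64(0.07672178745269775))
bottle top (array([0.49846142, 0.30395378]), np.float64(0.060259222984313965))
bottle side (array([0.49990352, 0.30003883]), np.float64(0.05087381601333618))
flask top (array([0.57901061, 0.29823729]), np.float64(0.04501432180404663))
flask side (array([0.57926256, 0.2957512 ]), np.float64(0.03672170639038086))
start [524.7  89.7 160.9] 98.1 tilt 0.12 w 59.8 t 42.0
[[26.5,0.5,0,0,0,-9.5,0.36],[26,5,0,0,0,-10,0.36],[25,9.5,0,0,0,-9.5,0.36],[23,13.5,0,0,0,-10,0.36],[20.5,17,0,0,0,-9.5,0.36],[17.5,20.5,0.5,0,0,-10,0.36],[13.5,23,0,0,0,-9.5,0.36],[9.5,24.5,0.5,0,0,-10,0.36],[0,0,0,0,0,0,0.36],[0,0,0,0,0,0,0.36],[0,0,32,0,0,0,0.36],[0,0,32,0,0,0,0.36]]
[[0,0,32,0,0,0,0.36],[0,0,32,0,0,0,0.36]]
```

{"api": "move_arm", "payload": {"targets": [[[26.5,0.5,0,0,0,-9.5,0.36],[26,5,0,0,0,-10,0.36],[25,9.5,0,0,0,-9.5,0.36],[23,13.5,0,0,0,-10,0.36],[20.5,17,0,0,0,-9.5,0.36],[17.5,20.5,0.5,0,0,-10,0.36],[13.5,23,0,0,0,-9.5,0.36],[9.5,24.5,0.5,0,0,-10,0.36],[0,0,0,0,0,0,0.36],[0,0,0,0,0,0,0.36],[0,0,32,0,0,0,0.36],[0,0,32,0,0,0,0.36]]]}}

```text
t: 43.5
position: [0.5005, 0.2992, 0.0583]
tcp_rot: [0.036, 0.999, -0.001, 0.001]
force: [0.1, -1.0, -0.4]
width: 0.677
gripper_force: 0.0
```

{"api": "move_arm", "payload": {"targets": [[[0,0,32,0,0,0,0.36],[0,0,32,0,0,0,0.36],[0,0,0,0,0,0,0.36],[0,0,0,0,0,0,-1],[0,0,0,0,0,0,-1],[0,0,0,0,0,0,-1],[0,0,0,0,0,0,-1],[0,0,0,0,0,0,-1]]]}}

```text
t: 44.5
position: [0.5004, 0.3014, -0.0037]
tcp_rot: [0.034, 0.999, 0.0, 0.001]
force: [1.0, -1.8, 7.2]
width: 0.424
gripper_force: 25.0
```

```bash
python3 - <<'E'
from plan import *
s=bot.observe()['position']; print(bot.observe()['force'])
plan([(s[0],s[1],.16,176,45),(.5410,.0115,.16,98,45),('H',1,-1),(.5410,.0115,s[2]+.038-.0035,98,35)],-1)
E
```

```text
[ 0.99907603 -1.78630568  7.16104045]
start [500.4 301.4  34.3] 176.1 tilt 0.11 w 37.3 t 44.5
[[0,0,-42,0,0,0,-1],[0,0,-42,0,0,0,-1],[0,0,-41.5,0,0,0,-1],[-7.5,-36,0,0,0,10,-1],[-13.5,-34,0,0,0,9.5,-1],[-19,-31,0,0,0,10,-1],[-24,-27.5,0,0,0,9.5,-1],[-28.5,-23,0,0,0,10,-1],[-32,-18,0,0,0,9.5,-1],[-34.5,-12,0,0,0,10,-1],[-36,-6,0,0,0,9.5,-1],[0,0,0,0,0,0,-1]]
[[0,0,32.5,0,0,0,-1],[0,0,32,0,0,0,-1],[0,0,32.5,0,0,0,-1],[0,0,32,0,0,0,-1]]
```

{"api": "move_arm", "payload": {"targets": [[[0,0,-42,0,0,0,-1],[0,0,-42,0,0,0,-1],[0,0,-41.5,0,0,0,-1],[-7.5,-36,0,0,0,10,-1],[-13.5,-34,0,0,0,9.5,-1],[-19,-31,0,0,0,10,-1],[-24,-27.5,0,0,0,9.5,-1],[-28.5,-23,0,0,0,10,-1],[-32,-18,0,0,0,9.5,-1],[-34.5,-12,0,0,0,10,-1],[-36,-6,0,0,0,9.5,-1],[0,0,0,0,0,0,-1]]]}}

```text
t: 46.0
position: [0.5404, 0.0076, 0.1205]
tcp_rot: [0.658, 0.753, -0.001, 0.001]
force: [-0.9, -0.1, -0.6]
width: 0.419
gripper_force: 25.0
```

{"api": "move_arm", "payload": {"targets": [[[0,0,0,0,0,0,-1],[0,0,32.5,0,0,0,-1],[0,0,32,0,0,0,-1],[0,0,32.5,0,0,0,-1],[0,0,32,0,0,0,-1],[0,0,0,0,0,0,-1],[0,0,0,0,0,0,-1]]]}}

```text
t: 46.88
position: [0.5402, 0.0126, -0.008]
tcp_rot: [0.655, 0.756, 0.0, -0.0]
force: [0.7, 0.5, -0.3]
width: 0.421
gripper_force: 25.0
```

{"api": "move_arm", "payload": {"targets": [[[0,0,1,0,0,0,-1],[0,0,0,0,0,0,-1]]]}}

```text
t: 47.12
position: [0.5404, 0.0113, -0.009]
tcp_rot: [0.655, 0.755, 0.0, 0.0]
force: [0.3, -0.5, -0.7]
width: 0.42
gripper_force: 25.0
```

{"api": "move_arm", "payload": {"targets": [[[0,0,1,0,0,0,-1],[0,0,0,0,0,0,-1]]]}}

```text
t: 47.38
position: [0.5402, 0.0112, -0.0104]
tcp_rot: [0.655, 0.755, 0.0, 0.0]
force: [0.5, 0.9, -0.4]
width: 0.423
gripper_force: 25.0
```

{"api": "move_arm", "payload": {"targets": [[[0,0,1,0,0,0,-1],[0,0,0,0,0,0,-1]]]}}

```text
t: 47.62
position: [0.5401, 0.0113, -0.0116]
tcp_rot: [0.655, 0.755, -0.0, -0.0]
force: [-0.2, -0.2, -0.7]
width: 0.421
gripper_force: 25.0
```

{"api": "move_arm", "payload": {"targets": [[[0,0,1,0,0,0,-1],[0,0,0,0,0,0,-1]]]}}

```text
t: 47.88
position: [0.5403, 0.0112, -0.012]
tcp_rot: [0.655, 0.755, -0.0, 0.0]
force: [-2.3, -1.0, 6.4]
width: 0.421
gripper_force: 25.0
```

{"api": "move_arm", "payload": {"targets": [[[0,0,0,0,0,0,0.3],[0,0,0,0,0,0,0.3],[0,0,0,0,0,0,0.3],[0,0,-40,0,0,0,0.3],[0,0,-50,0,0,0,0.2],[0,0,-55,0,0,0,0.2],[0,0,0,0,0,0,0.2]]]}}

```text
t: 48.75
position: [0.5433, 0.0117, 0.1364]
tcp_rot: [0.655, 0.755, 0.003, 0.003]
force: [-0.2, -0.8, -0.6]
width: 0.599
gripper_force: 0.0
```

```bash
python3 - <<'E'
from plan import *
plan([(.5778,.2968,.17,176,50),('H',2,.2),(.5778,.2968,.0485,176,42)],.2)
E
```

```text
start [543.3  11.7 174.4] 98.1 tilt 0.44 w 52.7 t 48.75
[[34.5,9.5,0.5,0,0,-9.5,0.2],[32.5,15,0.5,0,0,-10,0.2],[29.5,20.5,0.5,0,0,-9.5,0.2],[26,25,0.5,0,0,-10,0.2],[21,29,0.5,0,0,-9.5,0.2],[16,32,0.5,0,0,-10,0.2],[10.5,34.5,0.5,0,0,-9.5,0.2],[4.5,35.5,1,0,0,-10,0.2],[0,0,0,0,0,0,0.2],[0,0,0,0,0,0,0.2],[0,0,40.5,0,0,0,0.2],[0,0,40.5,0,0,0,0.2]]
[[0,0,40.5,0,0,0,0.2]]
```

{"api": "move_arm", "payload": {"targets": [[[34.5,12.5,0.5,0,0,-9.5,0.2],[32.5,15,0.5,0,0,-10,0.2],[29.5,20.5,0.5,0,0,-9.5,0.2],[26,25,0.5,0,0,-10,0.2],[21,29,0.5,0,0,-9.5,0.2],[16,32,0.5,0,0,-10,0.2],[10.5,34.5,0.5,0,0,-9.5,0.2],[4.5,35.5,1,0,0,-10,0.2],[0,0,0,0,0,0,0.2],[0,0,0,0,0,0,0.2],[0,0,0,0,0,0,0.2]]]}}

```text
t: 50.12
position: [0.578, 0.2948, 0.1275]
tcp_rot: [0.035, 0.999, -0.001, -0.0]
force: [0.6, -0.6, 1.3]
width: 0.598
gripper_force: 0.0
```

```bash
python3 - <<'E'
from plan import *
plan([(.5778,.2968,.0485,176,42)],.2)
E
```

```text
start [578.  294.8 165.5] 176.0 tilt 0.09 w 52.6 t 50.125
[[0,0.5,39,0,0,0,0.2],[0,0.5,39,0,0,0,0.2],[0.5,1,39,0,0,0,0.2]]
```

{"api": "move_arm", "payload": {"targets": [[[0,0.5,39,0,0,0,0.2],[0,0.5,39,0,0,0,0.2],[0,0,39,0,0,0,0.2],[0,0,0,0,0,0,0.2],[0,0,0,0,0,0,-1],[0,0,0,0,0,0,-1],[0,0,0,0,0,0,-1],[0,0,0,0,0,0,-1],[0,0,0,0,0,0,-1]]], "squeeze": 20}}

```text
t: 51.25
position: [0.5787, 0.2977, 0.0125]
tcp_rot: [0.034, 0.999, 0.0, 0.001]
force: [-0.0, -2.2, 7.8]
width: 0.301
gripper_force: 20.0
```

```bash
python3 - <<'E'
from plan import *
s=bot.observe()['position']; print(bot.observe()['gripper_force'],bot.observe()['force'])
plan([(s[0],s[1],.17,176,45),(.5508,-.0795,.17,98,45),('H',1,-1),(.5508,-.0795,s[2]+.038-.003,98,35)],-1)
E
```

```text
20.029219866846688 [-0.03656195 -2.21844976  7.79283953]
start [578.7 297.7  50.5] 176.1 tilt 0.1 w 26.5 t 51.25
[[0,0,-40,0,0,0,-1],[0,0,-40,0,0,0,-1],[0,0,-39.5,0,0,0,-1],[0,-42,0,0,0,8.5,-1],[-6,-41.5,0,0,0,8.5,-1],[-12,-40.5,0,0,0,8.5,-1],[-18,-38,0,0,0,9,-1],[-23.5,-35,0,0,0,8.5,-1],[-28.5,-31,0,0,0,9,-1],[-33,-26,0,0,0,8.5,-1],[-36.5,-21,0,0,0,9,-1],[-39,-15,0,0,0,8.5,-1]]
[[0,0,0,0,0,0,-1],[0,0,30.5,0,0,0,-1],[0,0,30.5,0,0,0,-1],[0,0,30.5,0,0,0,-1],[0,0,31,0,0,0,-1]]
```

{"api": "move_arm", "payload": {"targets": [[[0,0,-40,0,0,0,-1],[0,0,-40,0,0,0,-1],[0,0,-39.5,0,0,0,-1],[0,-42,0,0,0,8.5,-1],[-6,-41.5,0,0,0,8.5,-1],[-12,-40.5,0,0,0,8.5,-1],[-18,-38,0,0,0,9,-1],[-23.5,-35,0,0,0,8.5,-1],[-28.5,-31,0,0,0,9,-1],[-33,-26,0,0,0,8.5,-1],[-36.5,-21,0,0,0,9,-1],[-39,-15,0,0,0,8.5,-1]]]}}

```text
t: 52.75
position: [0.5496, -0.081, 0.1308]
tcp_rot: [0.657, 0.754, 0.0, 0.0]
force: [0.1, 0.0, -0.8]
width: 0.3
gripper_force: 19.8
```

{"api": "move_arm", "payload": {"targets": [[[0,0,0,0,0,0,-1],[0,0,0,0,0,0,-1],[0,0,0,0,0,0,-1]]]}}

```text
t: 53.12
position: [0.55, -0.0779, 0.1307]
tcp_rot: [0.654, 0.756, 0.0, -0.0]
force: [-0.0, 0.5, -1.1]
width: 0.3
gripper_force: 19.9
```

```bash
python3 - <<'E'
from plan import *
plan([(.5508,-.0795,.0475,98,35)],-1)
E
```

```text
start [550.  -77.9 168.7] 98.3 tilt 0.05 w 26.4 t 53.125
[[-0.5,0,30.5,0,0,0,-1],[-0.5,0,30,0,0,0,-1],[-0.5,0.5,30.5,0,0,0,-1],[0,0,30,0,0,0.5,-1]]
```

{"api": "move_arm", "payload": {"targets": [[[-0.5,0.5,30.5,0,0,0,-1],[0,0,30,0,0,0,-1],[0,0,30.5,0,0,0,-1],[0,0,30,0,0,0,-1],[0,0,0,0,0,0,-1],[0,0,1,0,0,0,-1],[0,0,0,0,0,0,-1]]]}}

```text
t: 54.0
position: [0.5508, -0.08, 0.0095]
tcp_rot: [0.655, 0.755, 0.0, 0.0]
force: [0.4, 0.1, -0.8]
width: 0.304
gripper_force: 19.2
```

{"api": "move_arm", "payload": {"targets": [[[0,0,1,0,0,0,-1],[0,0,0,0,0,0,-1]]]}}

```text
t: 54.25
position: [0.5504, -0.0803, 0.0078]
tcp_rot: [0.655, 0.755, 0.0, 0.0]
force: [0.5, -0.4, -1.1]
width: 0.305
gripper_force: 19.2
```

{"api": "move_arm", "payload": {"targets": [[[0,0,1,0,0,0,-1],[0,0,0,0,0,0,-1]]]}}

```text
t: 54.5
position: [0.5503, -0.0802, 0.0064]
tcp_rot: [0.655, 0.755, -0.0, -0.0]
force: [0.2, -0.3, -0.9]
width: 0.302
gripper_force: 19.2
```

{"api": "move_arm", "payload": {"targets": [[[0,0,1,0,0,0,-1],[0,0,0,0,0,0,-1]]]}}

```text
t: 54.75
position: [0.5505, -0.0799, 0.0059]
tcp_rot: [0.655, 0.755, -0.0, 0.0]
force: [-2.6, 0.5, 4.6]
width: 0.305
gripper_force: 19.6
```

{"api": "move_arm", "payload": {"targets": [[[0,0,1,0,0,0,-1],[0,0,0,0,0,0,-1]]]}}

```text
t: 55.0
position: [0.5505, -0.08, 0.0057]
tcp_rot: [0.655, 0.755, -0.0, 0.0]
force: [-5.8, 0.3, 13.8]
width: 0.303
gripper_force: 21.1
```

Contact. Release, rise, back away to -y, and check.

{"api": "move_arm", "payload": {"targets": [[[0,0,-1,0,0,0,-1],[0,0,0,0,0,0,0.2],[0,0,0,0,0,0,0.2],[0,0,0,0,0,0,0.2],[0,0,0,0,0,0,0.2],[0,0,-40,0,0,0,0.2],[0,0,-50,0,0,0,0.2],[0,0,-50,0,0,0,0.2],[-50,0,0,0,0,0,0.2],[-60,0,0,0,0,0,0.2],[-60,0,0,0,0,0,0.2],[0,0,0,0,0,0,0.2]]]}}

```text
t: 56.5
position: [0.5734, -0.2554, 0.1448]
tcp_rot: [0.659, 0.752, -0.001, 0.001]
force: [-0.2, 0.8, -0.5]
width: 0.597
gripper_force: 0.0
```

```bash
python3 - <<'E'
from plan import *
a=bot.read_camera('top');b=bot.read_camera('side')
for t,p in (('jar',(.526,.09)),('bottle',(.54,.011)),('flask',(.551,-.08)),('weight',(.7,.17))):
    m=masks(t)
    for n in m: print(t,n,fit(lambda p:vess(t,*p),{n:m[n]},p,(.01,.01)))
cv2.imwrite('pics/f10.png',np.clip(np.hstack([cv2.resize(a[90:390,140:540],(400,300)),cv2.resize(b[120:480,120:600],(400,300))])*1.4,0,255).astype(np.uint8))
E
```

```text
jar top (array([0.52603763, 0.09081815]), np.float64(0.09862560033798218))
bottle top (array([0.54060103, 0.01372203]), np.float64(0.06554394960403442))
bottle side (array([0.54060169, 0.01294126]), np.float64(0.07594555616378784))
flask top (array([ 0.55254089, -0.07824136]), np.float64(0.041909873485565186))
flask side (array([ 0.54921072, -0.07775812]), np.float64(0.07032716274261475))
weight top (array([0.70090784, 0.16919625]), np.float64(0.05537933111190796))
weight side (array([0.69946712, 0.16793491]), np.float64(0.0972825288772583))
```

View pics/f10.png

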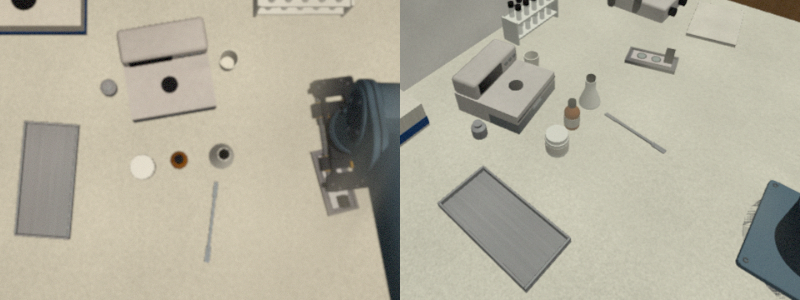

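Both views show all three vessels upright on their starting spots, to within about 2–3 mm. The slider lies in its case and the weight, beaker and spatula are untouched, so I'm handing in.

```bash
python3 -c "
from bench import bot
print(bot.job_done())"
```

```text
the job is handed in; nothing more can be done
None
```

The job is handed in at about 57 s of robot time: the slider lies flat in the grey case, and the jar, bottle and flask are back upright within about 3 mm of where they stood; the first close on the jar missed without moving it, because the fingertips sit about 38 mm short of the reported TCP.

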